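# Read the order ticket, release the safety catch and hold the key punch lever

### The arm

A 7-joint arm with a two-finger parallel gripper is mounted at the origin on the work surface. World frame = base frame: x ahead of the robot, y to its left, z up, the work surface at z = 0. Lengths are in m, angles in rad, forces in N, time in s.
With the tool pointing down it reaches from about 0.4 to 0.875 m from the base axis. Payload 4.4 kg.
Tool frame: the origin (TCP) lies between the finger pads; the fingertips stand 11 mm ahead of it and the grasp point (between the pads) lies 8 mm behind it (tip_extent is the distance from the TCP to the fingertips, in m); x points along the fingers, y is the direction in which the jaws open and shut, and the axes are right-handed (so a half turn about x gives the same grasp; the last joint's range is limited). The gripper opens to 85 mm and grips with 20 to 120 N. Pads are 22 mm wide; open, the fingers measure 114 mm over their backs; the gripper's body (76 mm by 85 mm) begins 54 mm behind the grasp point. The pads swing forward as they close: fully open they stand 13 mm farther back than shut.
Start: joints at [1.19, 0.628, 0.038, 1.517, -0.027, 0.996, -0.02], TCP at [0.201, -0.618, 0.242] pointing down, gripper open.
Joint ranges: [-3.06, 3.06], [-0.37, 2.12], [-1.25, 1.32], [0.18, 2.47], [-1.1, 4.24], [0.23, 1.98], [-2.94, 2.94]. Speed limits (rad/s): [2.57, 2.57, 3.14, 3.14, 3.14, 3.14, 3.14].

### API

Orientations are given as a unit quaternion [x, y, z, w].
In Python, from plant import * gives the robot as it stands.
- The arm moves only by the shell command python3 -m jog 'ROWS'. ROWS is JSON, a list of rows, each a list of 7 numbers: the turn, a rotation vector about the tool's x, y, z in rad, then the shift along the tool's x, y, z in cm, then the finger opening in cm, from 0 to 8.54. In form: [[ax, ay, az, dx, dy, dz, claw], ...]. A call has 1 to 5 rows; each row shifts and turns the pose as measured when the row begins, along the tool's axes as they then stand; what a row does not reach is not made up. A row lasts 1/8 s, in which the tool goes at most 62.5 mm and 10.7 degrees, less where a joint would pass 70% of its speed; a pose out of reach is approached as far as the arm can. A call is refused whole if a number of a shift passes 6.25 or a number of a turn 0.188, either way. A call with a gripper value outside its range is refused whole. The fingers move at their own pace and stop on an object; the grip force is fixed at half the most. Time passes only in rows, so rows that do not move let the fingers close. It gives the time, the measured TCP pose, the force and the opening at its end, in the units of the state.
- get_state(): the state, without advancing time (a new reading comes with each control period).
- camera(name): name is "side" or "top" or "wrist"; returns the picture (480x640x3 uint8, red, green, blue); there is no depth.
- calibration(name): a dict with "fx", "fy", "cx", "cy" (pixels), "dist_coeffs" ([k1, k2, p1, p2, k3] as OpenCV has them; the pictures are not rectified), "R" (3x3) and "t" (3): a world point X has camera coordinates R X + t. Camera axes: x right, y down, z forward; pixel columns grow to the right and rows downward; lengths in m; the calibration is good to about 2 mm. A picture is of the moment at which its call begins: read the wrist's pose just before it. calibration takes no time and is no camera call; for the wrist camera it gives the pose at the moment of the call.
- close_job(): hands the job in, once; it reports no verdict.
The state is a dict: "clock": time; "joint_pos": joint angles; "joint_velocities": joint speeds; "effort": joint torques, N m; "tcp_pos": TCP position; "tool_rot": TCP orientation; "wrist_force": force on the tool from outside, world axes, zero at the start; "moment": the same for the moment, N m; "finger_gap": finger opening in m.
Only numpy, scipy, OpenCV 4.12 (cv2) and the standard library are available. Lean on these libraries where they do the work, as an engineer would, in place of code of your own. Each camera call takes 0.05 s, during which the arm holds its last target.

### The job

Pick up the hand-held code reader and hold it steady for a second, nose down and about 5 cm above the middle of the order ticket's bar pattern with the long sides of nose and ticket in line, then stand it back upright in the middle of its rubber pad and let go of it. Then tip the key press's safety catch outward as far as it goes, and only after that pull the press's lever to the front until it meets its stop. Finish while still holding the lever there with the gripper (it springs back if let go), with the catch still open, the reader never knocked over, and the other things on the bench left where they are.

Things in the scene. Friction and masses are not known exactly. Their poses are not given: they have to be found in the camera images.
- reader: Loose hand-held code reader, grey plastic, 0.2 kg, standing nose-down on its pad. Origin: centre of the nose's underside; the reading window there looks along -z. Nose 56 mm (x) x 36 mm (y), 30 mm high, 44 x 32 mm up to 48 mm; above that an upright grip 34 mm (x) x 28 mm (y) up to 130 mm above the origin, black trigger on its -y face. Grip it 75 to 115 mm up.
- pad: Fixed black rubber pad 100 mm (x) x 80 mm (y) x 6 mm, the reader's parking place. Origin: centre of its underside, on the bench.
- ticket: Fixed order ticket: white paper with a printed bar pattern on a plywood tile 84 mm (x, long side) x 56 mm (y), 7 mm high. Origin: centre of its underside, on the bench. Pad and ticket may change places.
- label (a point): Centre of the ticket's bar pattern, on its top face, 7 mm above the bench; axes as the ticket. It is read with the window 20 to 90 mm above it, the label within 15 mm of the window's axis and the long sides (x) of nose and label parallel, either way round, within 20 degrees.
- press: Fixed grey key punch press. Origin: centre of its underside; front faces -x. Base 240 mm (x) x 260 mm (y), 50 mm high. The pull lever stands at y = +20 mm, the safety catch at y = -80 mm, the punch head with a vise at y = +85 mm (150 mm high). All but the lever and the catch is below 155 mm.
- lever (a joint): Pull lever: hinge along the press's y axis; 0 = at rest, leaning 0.2 rad back (press +x); grows as the handle is pulled to the front (press -x), stop at 0.6 rad. A spring (1.3 N m/rad) resists: about 3 N at the grip at rest, 8 N at the stop; let go, it springs back. With the catch closed it is blocked after about 0.15 rad.
- lever_grip (a point): Centre of the part of the lever's handle to grip: black round handle of 24 mm diameter, 150 mm along the lever from its hinge; the handle runs from 55 mm below to 25 mm above this point along the lever. At rest about 207 mm above the bench.
- lever_hinge (a point): Point on the lever's hinge axis, 60 mm above the bench (press frame: x 30, y 20 mm); the grip moves in an arc of 150 mm radius about it in the press's x-z plane.
- catch (a joint): Safety catch, steel, hinge along the press's x axis. 0 = closed: its 112 mm nose lies level towards press +y across the front of the lever, its thumb tab stands upright. Grows as the tab is tipped outward (press -y), swinging the nose up and clear; stop at 1.6 rad: tab level, nose upright. Starts at 0 to 0.1. Stiff hinge (0.16 N m): stays where it is left.
- catch_tab (a point): Grip point on the catch's thumb tab: a flat bar 12 mm (press x) x 16 mm (press y), its end 13 mm beyond this point. 55 mm from the catch hinge; 155 mm above the bench when closed.
- catch_hinge (a point): Point on the catch's hinge axis, 100 mm above the bench (press frame: x 20, y -80 mm); the tab moves in an arc of 55 mm radius about it in the press's y-z plane. The nose is 14 mm (press x) x 12 mm thick, level with this point when closed.
- padlock: Loose bystander: brass padlock lying flat, about 50 x 68 x 18 mm.
- carton: Loose bystander: small cardboard carton 70 x 50 x 40 mm.
- pinjar: Loose bystander: clear jar of 42 mm diameter, 55 mm tall, steel cap.
- cylinder_lock: Loose bystander: brass lock cylinder, 60 mm long, 33 mm tall.
- brush: Loose bystander: bench brush 120 mm long, lying.
- vblock: Loose bystander: steel block 60 x 40 x 26 mm with a groove across its top.
There are look-alikes about, which are no part of the job. Of the things like the reader, leave any that is blue or purple; of the rest the smaller one is meant.

How it is judged:
By the outcome, as a careful person would: the job done as asked, in the order asked, and still so for the second after the job is handed in, while the arm keeps its last pose, push and grip.
It also fails if it takes over 67 s, if anything falls off the work surface, if the arm or the gripper's body presses on something with over 40 N, if the wrist force passes 120 N, or if a joint passes its speed limit or range.

## Working session

There is one attempt and no reset: what is moved stays moved. The work goes in short steps, Python scripts to look and compute and a shell command to move; the robot and the scene stay as the last step left them, time stands still between calls to the robot, and variables do not carry over. Pictures are saved under pics/ and viewed, and the job is handed in when it is done.

```bash
ls; mkdir -p pics; python3 - <<'E'
from plant import *
import cv2
s=get_state(); print({k:s[k] for k in('clock','tcp_pos','tool_rot','wrist_force','finger_gap')})
for n in('side','top','wrist'):
    c=calibration(n); print(n,c)
    cv2.imwrite(f'pics/{n}0.png',camera(n)[:,:,::-1])
E
```

```text
pics
{'clock': 0.0, 'tcp_pos': array([ 0.20111335, -0.61746112,  0.24137255]), 'tool_rot': array([-0.69825514, -0.11151076,  0.69847524, -0.11017006]), 'wrist_force': array([-0.33791641,  0.35184061, -0.0720588 ]), 'finger_gap': 0.08513864072737666}
side {'fx': 599.0700347258943, 'fy': 599.0700347258943, 'cx': 316.2373336809416, 'cy': 234.8797624587361, 'dist_coeffs': array([0.00062851, 0.        , 0.        , 0.        , 0.        ]), 'R': array([[-0.9988086 , -0.04797505,  0.00893169],
       [-0.03278483,  0.52412247, -0.85101163],
       [ 0.03614603, -0.85029056, -0.52507088]]), 't': array([0.48910995, 0.16789298, 1.40611095])}
top {'fx': 510.58380997108645, 'fy': 510.58380997108645, 'cx': 325.4337656499379, 'cy': 239.63167436707573, 'dist_coeffs': array([0.00783343, 0.        , 0.        , 0.        , 0.        ]), 'R': array([[-0.00325422, -0.99981492, -0.01896161],
       [-0.99710048,  0.00468582, -0.0759518 ],
       [ 0.07602659,  0.01865946, -0.99693118]]), 't': array([-0.05953364,  0.49283395,  1.1533635 ])}
wrist {'fx': 354.9904473550758, 'fy': 354.9904473550758, 'cx': 320.1182322870031, 'cy': 240.26787820948599, 'dist_coeffs': array([-0.02073493,  0.        ,  0.        ,  0.        ,  0.        ]), 'R': array([[ 0.31041771, -0.95059914, -0.00145827],
       [-0.9149679 , -0.29919772,  0.27076644],
       [-0.25782666, -0.08271643, -0.96264397]]), 't': array([-0.64956482, -0.03478352,  0.37711675])}
```

View pics/side0.png

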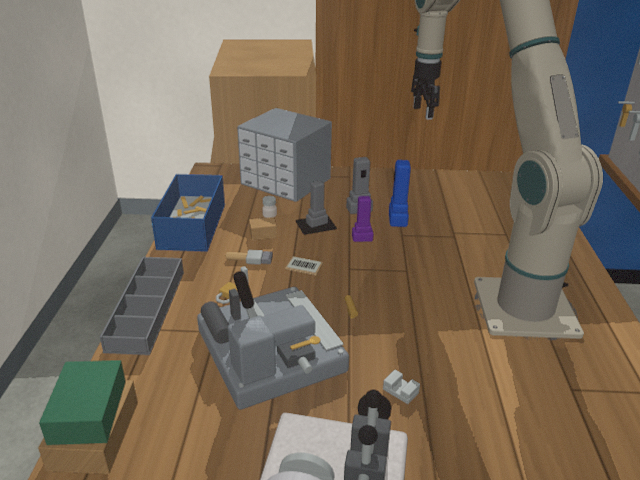

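View pics/top0.png

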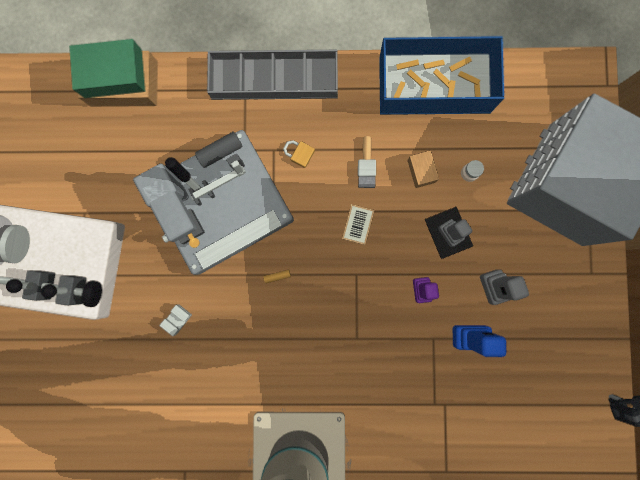

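View pics/wrist0.png

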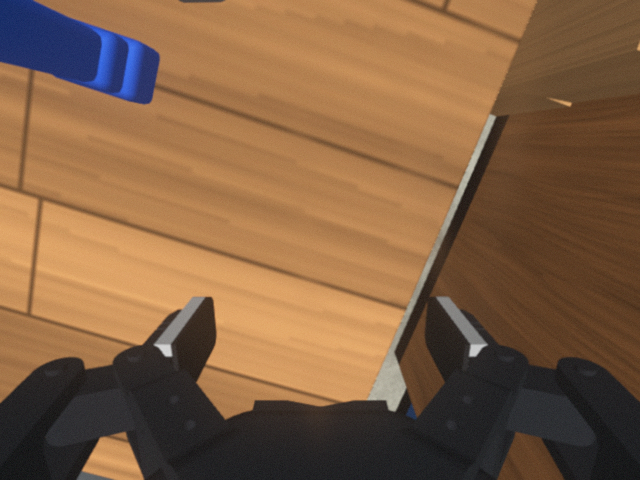

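Candidates for the reader (top / side px):
- small grey on the black pad: (455,232) / (317,205)
- bigger grey: (504,287) / (360,185)
- purple: (426,290) / (363,220)
- blue: (480,340) / (400,193)

Not blue or purple, and the smaller of the greys, so I choose the one on the pad. A close crop will check that.

```bash
python3 - <<'E'
import cv2,numpy as np
t=cv2.imread('pics/top0.png');s=cv2.imread('pics/side0.png')
a=cv2.resize(t[195:310,400:540],None,fx=4,fy=4,interpolation=cv2.INTER_CUBIC)
cv2.imwrite('pics/c1.png',a)
a=cv2.resize(t[120:290,120:310],None,fx=3.5,fy=3.5,interpolation=cv2.INTER_CUBIC)[:600]
cv2.imwrite('pics/c2.png',a)
a=cv2.resize(s[150:290,230:420],None,fx=4,fy=4,interpolation=cv2.INTER_CUBIC)
cv2.imwrite('pics/c3.png',a)
a=cv2.resize(s[260:410,190:360],None,fx=4,fy=4,interpolation=cv2.INTER_CUBIC)
cv2.imwrite('pics/c4.png',a)
E
```

```text
(no output)
```

View pics/c1.png

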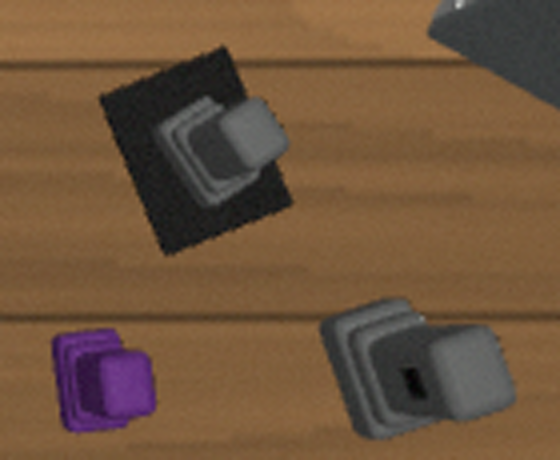

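View pics/c2.png

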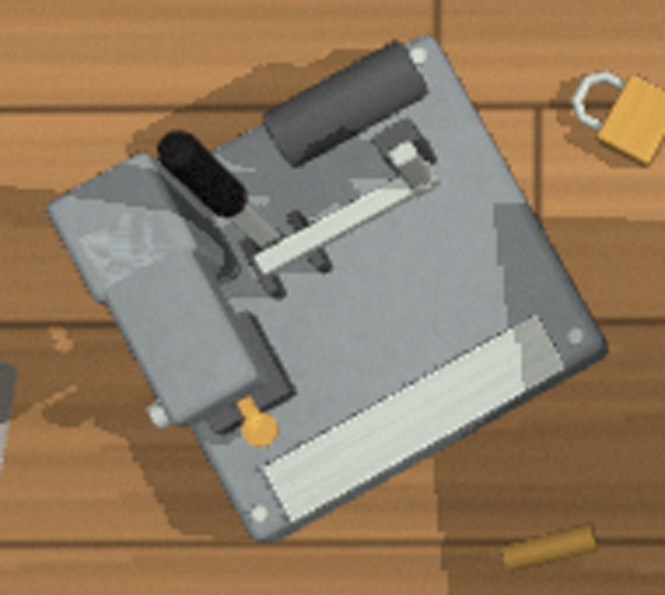

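View pics/c3.png

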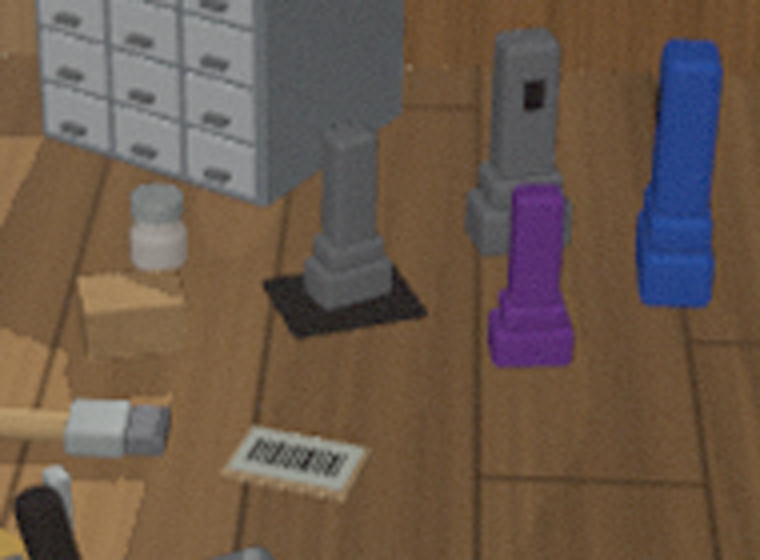

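View pics/c4.png

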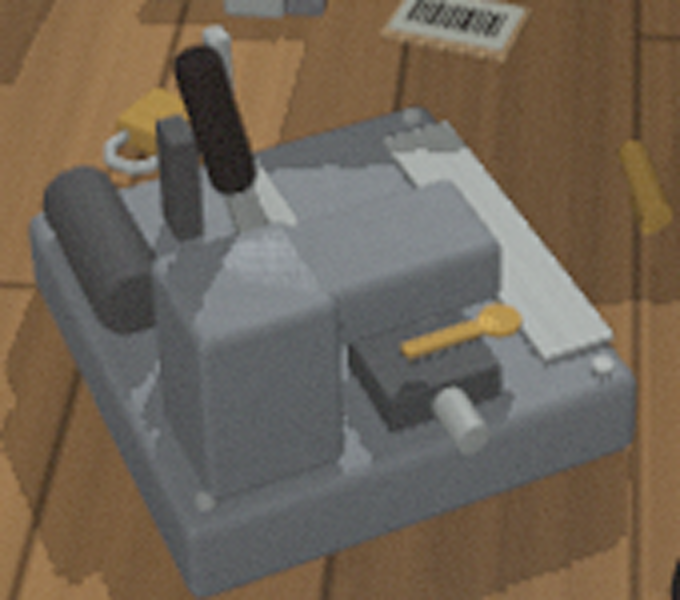

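The crop confirms it: the small grey reader stands on the black pad, with the larger grey one at lower right. The press front (white tray) faces lower right in the top view, and its catch tab is at about (236,163). Next I'll measure.

```bash
cat > h.py <<'E'
from plant import *
import cv2,numpy as np
from scipy.spatial.transform import Rotation as Ro
def ray(c,uv):
    K=np.array([[c['fx'],0,c['cx']],[0,c['fy'],c['cy']],[0,0,1]])
    p=cv2.undistortPoints(np.array(uv,float).reshape(-1,1,2),K,c['dist_coeffs']).reshape(-1,2)
    d=np.c_[p,np.ones(len(p))]@c['R']; return -c['R'].T@c['t'],d
def plane(c,uv,z):
    o,d=ray(c,uv); return o+d*((z-o[2])/d[:,2])[:,None]
def proj(c,X):
    K=np.array([[c['fx'],0,c['cx']],[0,c['fy'],c['cy']],[0,0,1]])
    return cv2.projectPoints(np.array(X,float).reshape(-1,3),cv2.Rodrigues(c['R'])[0],c['t'],K,c['dist_coeffs'])[0].reshape(-1,2)
def rect(pts):  # world rect on plane -> centre,size,long-axis yaw
    (c,wh,a)=cv2.minAreaRect((np.array(pts)[:,:2]*1000).astype(np.float32)); 
    if wh[0]<wh[1]: wh=wh[::-1]; a+=90
    return np.array(c)/1000,np.array(wh),((a+90)%180)-90
E
python3 - <<'E'
from h import *
t=cv2.imread('pics/top0.png');ct=calibration('top')
s=cv2.imread('pics/side0.png');cs=calibration('side')
def big(m,x0,y0,x1,y1):
    z=np.zeros_like(m);z[y0:y1,x0:x1]=m[y0:y1,x0:x1]
    z=cv2.morphologyEx(z,cv2.MORPH_OPEN,np.ones((2,2)))
    c=max(cv2.findContours(z,cv2.RETR_EXTERNAL,cv2.CHAIN_APPROX_NONE)[0],key=cv2.contourArea);return c.reshape(-1,2)
hsv=cv2.cvtColor(t,cv2.COLOR_BGR2HSV); g=hsv[...,2]
print('pad',rect(plane(ct,big(((g<50)*255).astype(np.uint8),415,200,480,265),.006)))
w=((hsv[...,1]<70)&(g>120)).astype(np.uint8)*255
w=cv2.morphologyEx(w,cv2.MORPH_CLOSE,np.ones((7,7)))
print('ticket',rect(plane(ct,big(w,330,195,385,250),.007)))
b=((g<90)).astype(np.uint8)*255; b[:, :340]=0
b=cv2.morphologyEx(b,cv2.MORPH_CLOSE,np.ones((3,3)))
print('bars',rect(plane(ct,big(b,345,206,370,240),.007)))
for k in (75,85,95):
    m=((g>k)&(hsv[...,1]<60)).astype(np.uint8)*255
    c=big(m,452,215,476,250)
    print('readertop',k,rect(plane(ct,c,.136)),cv2.contourArea(c))
# press base top corners (hand, crop c2)
f=lambda p:np.array(p)/3.5+[120,120]
P=plane(ct,f([[432,38],[607,348],[262,540]]),.05); print('press corners',P.round(4))
print('side lens',np.linalg.norm(P[0]-P[1]),np.linalg.norm(P[2]-P[1]))
e=P[0]-P[1]; print('x yaw',np.degrees(np.arctan2(e[1],e[0])))
e=P[2]-P[1]; print('y yaw',np.degrees(np.arctan2(e[1],e[0])))
print('centre', (P[0]+P[2])/2)
E
```

```text
pad (array([ 0.50710953, -0.34750076]), array([98.34602356, 78.77703857]), 21.493005752563477)
ticket (array([ 0.5272594 , -0.13889758]), array([76.32012939, 48.12273026]), -15.405792236328125)
bars (array([ 0.53411407, -0.14159784]), array([42.02326584, 23.18114662]), -0.5198822021484375)
readertop 75 (array([ 0.50467703, -0.34897156]), array([31.15434837, 25.38743401]), 30.637380599975586) 163.0
readertop 85 (array([ 0.50484354, -0.34925375]), array([29.75557137, 24.72593498]), 30.668363571166992) 147.0
readertop 95 (array([ 0.50467291, -0.34874603]), array([26.56889343, 20.19099998]), 34.19746398925781) 106.0
press corners [[0.7392 0.1237 0.05  ]
 [0.5359 0.0095 0.05  ]
 [0.414  0.2294 0.05  ]]
side lens 0.23312295822024115 0.2514220334231361
x yaw 29.319220879302296
y yaw 118.99868098335315
centre [0.5766039  0.17653837 0.05      ]
```

```bash
cat >> h.py <<'E'
def down(yaw_jaw_deg):
    # tool x down, tool y (jaw) along world yaw; returns matrix
    y=np.array([np.cos(np.radians(yaw_jaw_deg)),np.sin(np.radians(yaw_jaw_deg)),0]);x=np.array([0,0,-1.]);return np.c_[x,y,np.cross(x,y)]
def plan(p,M,n=None,show=True,s=None):
    s=s or get_state();R0=Ro.from_quat(s['tool_rot']);p0=np.array(s['tcp_pos'])
    best=min([Ro.from_matrix(M),Ro.from_matrix(M@np.diag([1,-1,-1]))],key=lambda r:(R0.inv()*r).magnitude()) if M is not None else R0
    rv=(R0.inv()*best).as_rotvec();d=np.array(p)-p0
    k=n or max(1,int(np.ceil(max(np.abs(rv).max()/.18,np.linalg.norm(rv)/.185,np.linalg.norm(d)/.06))))
    print('rows',k,'rot total',rv.round(3),'dist',np.linalg.norm(d).round(4))
    R=R0
    for i in range(k):
        print(np.r_[rv/k,R.inv().apply(d/k)*100].round(3).tolist()); R=R*Ro.from_rotvec(rv/k)
def st():
    s=get_state();R=Ro.from_quat(s['tool_rot']).as_matrix()
    print('t',round(s['clock'],2),'p',np.round(s['tcp_pos'],4),'x',R[:,0].round(3),'y',R[:,1].round(3),'gap',round(s['finger_gap'],4),'F',np.round(s['wrist_force'],1),'q',np.round(s['joint_pos'],2))
E
python3 - <<'E'
from h import *
st()
c=calibration('wrist');s=get_state();R=Ro.from_quat(s['tool_rot'])
print('cam in tool',R.inv().apply(-c['R'].T@c['t']-s['tcp_pos']), 'view dir in tool',R.inv().apply(c['R'][2]))
ct=calibration('top')
print('bigs', plane(ct,[[480,340],[504,287],[426,290]],.0))
M=down(33)
for yaw in (33,123): plan([.44,-.42,.31],down(yaw))
E
```

```text
t 0.15 p [ 0.2011 -0.6176  0.2416] x [-0.     0.001 -1.   ] y [ 0.31  -0.951 -0.001] gap 0.0852 F [-0.6  0.4  0.3] q [ 1.19  0.63  0.04  1.52 -0.03  1.   -0.02]
cam in tool [-0.12999695  0.00034774 -0.06914118] view dir in tool [9.62648021e-01 4.15279221e-04 2.70755638e-01]
bigs [[ 0.26275857 -0.4129722   0.        ]
 [ 0.38296228 -0.47092201  0.        ]
 [ 0.37653616 -0.29245888  0.        ]]
rows 8 rot total [1.31e+00 1.00e-03 1.00e-03] dist 0.3175
[0.164, 0.0, 0.0, -0.853, -1.426, -3.604]
[0.164, 0.0, 0.0, -0.853, -1.994, -3.323]
[0.164, 0.0, 0.0, -0.853, -2.509, -2.954]
[0.164, 0.0, 0.0, -0.853, -2.957, -2.506]
[0.164, 0.0, 0.0, -0.853, -3.325, -1.991]
[0.164, 0.0, 0.0, -0.853, -3.605, -1.422]
[0.164, 0.0, 0.0, -0.854, -3.789, -0.816]
[0.164, 0.0, 0.0, -0.854, -3.871, -0.187]
rows 6 rot total [-0.261 -0.     0.001] dist 0.3175
[-0.044, -0.0, 0.0, -1.137, -1.901, -4.805]
[-0.044, -0.0, 0.0, -1.138, -1.69, -4.883]
[-0.044, -0.0, 0.0, -1.138, -1.476, -4.952]
[-0.044, -0.0, 0.0, -1.139, -1.259, -5.012]
[-0.044, -0.0, 0.0, -1.139, -1.039, -5.062]
[-0.044, -0.0, 0.0, -1.139, -0.818, -5.102]
```

```bash
python3 -m jog '[[0,0,0,-5,0,0,8.5],[-0.05,0,0,-2,-1.9,-4.8,8.5],[-0.05,0,0,0,-1.7,-4.9,8.5],[-0.05,0,0,0,-1.5,-5,8.5],[-0.05,0,0,0,-1.3,-5,8.5]]'; python3 -m jog '[[-0.05,0,0,0,-1,-5,8.5],[0,0,0,0,-0.8,-5.1,8.5],[0,0,0,0,0,-5,8.5]]'; python3 - <<'E'
from h import *
st(); plan([.50,-.35,.31],down(123))
E
```

```text
clock: 0.78
tcp_pos: [0.3581, -0.4833, 0.3116]
tool_rot: [-0.683, -0.179, 0.685, -0.177]
wrist_force: [0.1, -0.1, 0.3]
finger_gap: 0.0852
clock: 1.15
tcp_pos: [0.481, -0.3855, 0.3109]
tool_rot: [-0.678, -0.198, 0.681, -0.195]
wrist_force: [-0.0, 0.7, -0.1]
finger_gap: 0.0849
t 1.15 p [ 0.481  -0.3855  0.3109] x [-0.005  0.003 -1.   ] y [ 0.533 -0.846 -0.005] gap 0.0849 F [-0.   0.7 -0.1] q [ 0.67  0.52 -0.06  1.52  0.03  1.11 -0.41]
rows 1 rot total [-0.014  0.002  0.005] dist 0.0403
[-0.014, 0.002, 0.005, 0.094, -1.991, -3.503]
```

```bash
python3 -m jog '[[0,0,0,0,-2,-3.5,8.5],[0,0,0,0,0,0,8.5]]'; python3 - <<'E'
from h import *
st()
c=calibration('wrist'); np.save('cw1.npy',c,allow_pickle=True)
cv2.imwrite('pics/wrist1.png',camera('wrist')[:,:,::-1])
E
```

```text
clock: 1.4
tcp_pos: [0.5047, -0.3437, 0.31]
tool_rot: [-0.678, -0.202, 0.679, -0.197]
wrist_force: [-0.0, 0.7, -0.3]
finger_gap: 0.0848
t 1.4 p [ 0.5047 -0.3437  0.31  ] x [-0.003  0.006 -1.   ] y [ 0.54  -0.841 -0.007] gap 0.0848 F [-0.   0.7 -0.3] q [ 0.6   0.51 -0.07  1.54  0.03  1.1  -0.48]
```

View pics/wrist1.png

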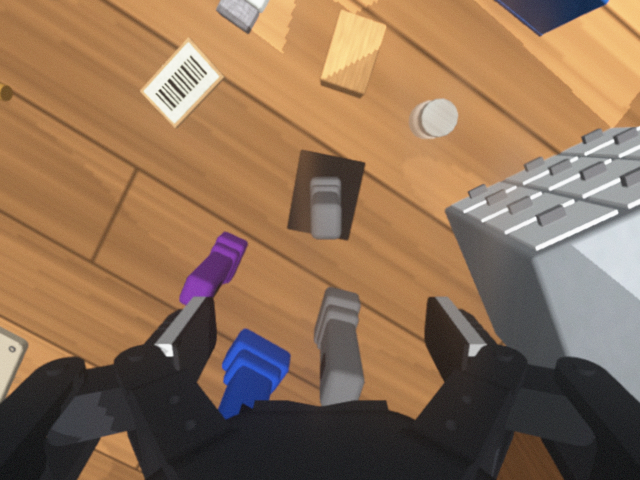

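The wrist view shows the reader at (326,208) on the pad (326,195), the ticket at (180,82), and the larger grey reader at (340,345).

```bash
python3 - <<'E'
from h import *
t=cv2.imread('pics/wrist1.png');c=np.load('cw1.npy',allow_pickle=True).item()
hsv=cv2.cvtColor(t,cv2.COLOR_BGR2HSV);g=hsv[...,2]
def big(m,x0,y0,x1,y1):
    z=np.zeros(m.shape,np.uint8);z[y0:y1,x0:x1]=m[y0:y1,x0:x1]*255
    return max(cv2.findContours(z,cv2.RETR_EXTERNAL,cv2.CHAIN_APPROX_NONE)[0],key=cv2.contourArea).reshape(-1,2)
print('pad',rect(plane(c,big(g<50,280,140,375,250),.006)))
w=cv2.morphologyEx(((hsv[...,1]<70)&(g>110)).astype(np.uint8),cv2.MORPH_CLOSE,np.ones((9,9)))
print('ticket paper',rect(plane(c,big(w,135,35,225,130),.007)))
cv2.imwrite('pics/c5.png',cv2.resize(t[140:250,270:390],None,fx=5,fy=5,interpolation=cv2.INTER_CUBIC))
for k in(70,85,100):
    b=big((g>k)&(hsv[...,1]<60),300,170,350,245);print(k,rect(plane(c,b,.136)),b.min(0),b.max(0))
E
```

```text
Traceback (most recent call last):
ValueError: max() iterable argument is empty
```

```bash
python3 - <<'E'
from h import *
t=cv2.imread('pics/wrist1.png');c=np.load('cw1.npy',allow_pickle=True).item()
hsv=cv2.cvtColor(t,cv2.COLOR_BGR2HSV);g=hsv[...,2]
print(g[200,296:352:4],g[225,296:352:4])
def big(m,x0,y0,x1,y1):
    z=np.zeros(m.shape,np.uint8);z[y0:y1,x0:x1]=m[y0:y1,x0:x1]*255
    return max(cv2.findContours(z,cv2.RETR_EXTERNAL,cv2.CHAIN_APPROX_NONE)[0],key=cv2.contourArea).reshape(-1,2)
print('pad',rect(plane(c,big(g<75,280,140,375,250),.006)))
w=cv2.morphologyEx(((hsv[...,1]<70)&(g>110)).astype(np.uint8),cv2.MORPH_CLOSE,np.ones((9,9)))
print('ticket paper',rect(plane(c,big(w,135,35,225,130),.007)))
cv2.imwrite('pics/c5.png',cv2.resize(t[140:250,270:390],None,fx=5,fy=5,interpolation=cv2.INTER_CUBIC))
for k in(90,110,):
    b=big((g>k)&(hsv[...,1]<60),300,170,350,245);print(k,rect(plane(c,b,.136)),b.min(0),b.max(0))
E
```

```text
[ 88  90  96  91 103 104 102  97  95  98  92  83  59  61] [ 86  91  94  93 126 138 143 140 140 140 138 103  63  62]
pad (array([ 0.51384534, -0.35465198]), array([96.99582672, 57.24887466]), 22.212993621826172)
ticket paper (array([ 0.5296123 , -0.13745325]), array([77.17245483, 49.10696411]), -15.226737976074219)
90 (array([ 0.51728235, -0.34007047]), array([53.8483963 , 25.84365082]), 33.605751037597656) [310 177] [340 238]
110 (array([ 0.50809714, -0.34637308]), array([31.48024559, 25.28722763]), 32.35664367675781) [311 203] [340 238]
```

View pics/c5.png

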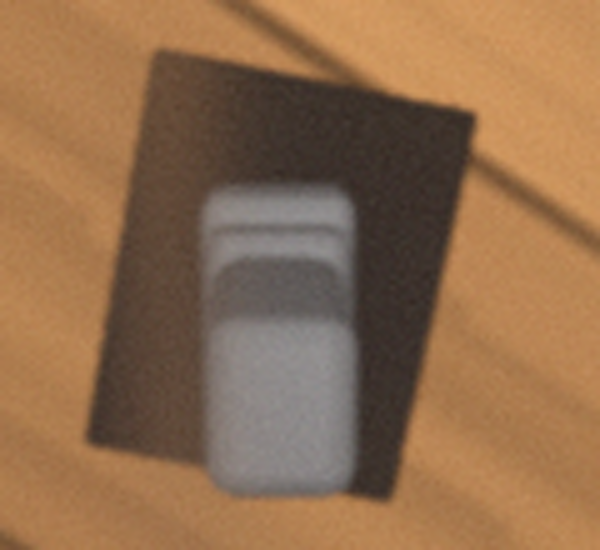

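```bash
python3 - <<'E'
from h import *
t=cv2.imread('pics/wrist1.png');c=np.load('cw1.npy',allow_pickle=True).item()
P=plane(c,np.array([[153,50],[475,115],[392,500],[88,440]])/5+[270,140],.006)
print(P.mean(0),rect(P))
plan([.5065,-.3477,.16],down(122.7))
E
```

```text
[ 0.50997793 -0.3461726   0.006     ] (array([ 0.50987057, -0.3462164 ]), array([98.14932251, 78.36779022]), 22.195972442626953)
rows 3 rot total [-0.003  0.001  0.006] dist 0.1499
[-0.001, 0.0, 0.002, 4.995, 0.13, -0.065]
[-0.001, 0.0, 0.002, 4.996, 0.12, -0.063]
[-0.001, 0.0, 0.002, 4.996, 0.11, -0.061]
```

```bash
python3 -m jog '[[0,0,0.003,5,0.13,-0.06,8.5],[0,0,0.003,5,0.12,-0.06,8.5],[0,0,0,5,0.1,-0.06,8.5],[0,0,0,0,0,0,8.5]]'; python3 - <<'E'
from h import *
st(); plan([.5065,-.3477,.093],down(122.7))
c=calibration('wrist'); np.save('cw2.npy',c,allow_pickle=True)
cv2.imwrite('pics/wrist2.png',camera('wrist')[:,:,::-1])
E
```

```text
clock: 1.95
tcp_pos: [0.5034, -0.3551, 0.1574]
tool_rot: [-0.679, -0.193, 0.68, -0.198]
wrist_force: [-0.5, 0.3, -0.0]
finger_gap: 0.085
t 1.95 p [ 0.5034 -0.3551  0.1574] x [-0.001 -0.007 -1.   ] y [ 0.531 -0.847  0.005] gap 0.085 F [-0.5  0.3 -0. ] q [ 0.6   0.68 -0.05  1.7   0.06  0.76 -0.49]
rows 2 rot total [-0.011  0.004 -0.005] dist 0.0649
[-0.005, 0.002, -0.003, 3.215, -0.249, -0.343]
[-0.005, 0.002, -0.003, 3.217, -0.239, -0.338]
```

View pics/wrist2.png

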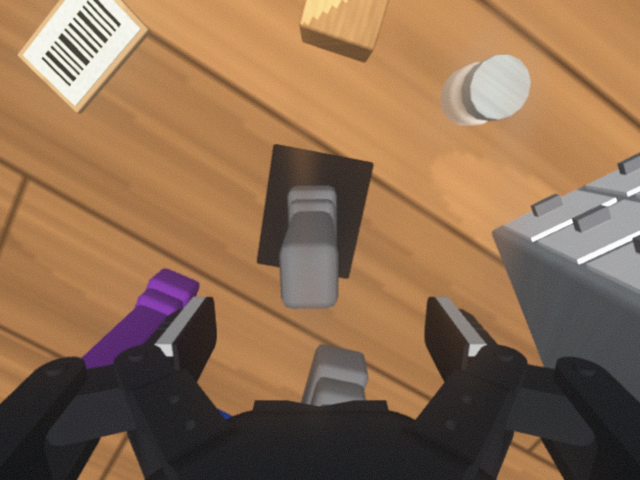

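```bash
python3 -m jog '[[-0.005,0,0,1.6,-0.6,-0.7,8.5],[0,0,0,2,0,0,8.5],[0,0,0,0,0,0,8.5]]'; python3 - <<'E'
from h import *
st(); plan([.5065,-.3477,.093],down(122.7))
c=calibration('wrist'); np.save('cw2.npy',c,allow_pickle=True)
im=camera('wrist')[:,:,::-1]; cv2.imwrite('pics/wrist3.png',im)
hsv=cv2.cvtColor(im,cv2.COLOR_BGR2HSV);g=hsv[...,2]
z=np.zeros(g.shape,np.uint8);z[180:400,260:370]=((g>115)&(hsv[...,1]<60))[180:400,260:370]*255
b=max(cv2.findContours(z,0,1)[0],key=cv2.contourArea).reshape(-1,2);print(rect(plane(c,b,.136)),b.min(0),b.max(0))
E
```

```text
clock: 2.38
tcp_pos: [0.5113, -0.3499, 0.1282]
tool_rot: [0.682, 0.19, -0.676, 0.203]
wrist_force: [0.2, 0.4, 0.5]
finger_gap: 0.085
t 2.38 p [ 0.5113 -0.3499  0.1282] x [ 0.012 -0.015 -1.   ] y [ 0.534 -0.845  0.02 ] gap 0.085 F [0.2 0.4 0.5] q [ 0.58  0.71 -0.05  1.73  0.06  0.69 -0.51]
rows 1 rot total [-0.007 -0.002 -0.02 ] dist 0.0356
[-0.007, -0.002, -0.02, 3.509, -0.514, 0.3]
(array([ 0.50912952, -0.34606317]), array([31.27773666, 24.12573433]), 32.081153869628906) [276 289] [339 362]
```

View pics/wrist3.png

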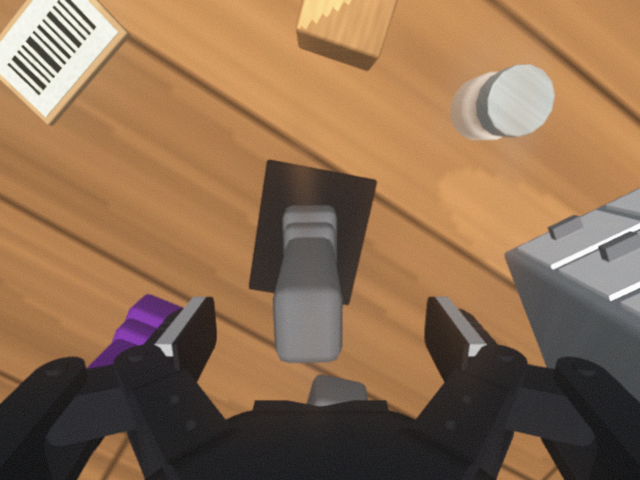

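The reader stands upright between the open fingers, at (308,320) and slightly left of centre. I'll correct that and descend.

```bash
python3 -m jog '[[-0.005,0,-0.02,1.2,-0.5,0.1,8.5],[0,0,0,0,0,0,8.5]]'; python3 - <<'E'
from h import *
st(); plan([.508,-.3468,.093],down(122.7))
E
```

```text
clock: 2.68
tcp_pos: [0.5098, -0.3467, 0.1184]
tool_rot: [0.681, 0.198, -0.677, 0.199]
wrist_force: [0.2, 0.2, 0.6]
finger_gap: 0.0848
t 2.67 p [ 0.5098 -0.3467  0.1184] x [ 0.006  0.    -1.   ] y [ 0.539 -0.842  0.003] gap 0.0848 F [0.2 0.2 0.6] q [ 0.59  0.73 -0.06  1.73  0.06  0.68 -0.5 ]
rows 1 rot total [-0.001 -0.005 -0.003] dist 0.0255
[-0.001, -0.005, -0.003, 2.539, -0.098, 0.168]
```

```bash
python3 -m jog '[[0,-0.005,0,1.3,-0.05,0.08,8.5],[0,0,0,1.2,0,0,8.5],[0,0,0,0,0,0,8.5]]'; python3 - <<'E'
from h import *
st(); plan([.508,-.3468,.093],down(122.7))
E
```

```text
clock: 3.05
tcp_pos: [0.509, -0.3469, 0.0918]
tool_rot: [0.679, 0.198, -0.678, 0.2]
wrist_force: [-0.6, 0.9, -0.9]
finger_gap: 0.0849
t 3.05 p [ 0.509  -0.3469  0.0918] x [ 0.002 -0.003 -1.   ] y [ 0.539 -0.842  0.003] gap 0.0849 F [-0.6  0.9 -0.9] q [ 0.58  0.77 -0.05  1.74  0.06  0.63 -0.51]
rows 1 rot total [-0.001  0.    -0.003] dist 0.0015
[-0.001, 0.0, -0.003, -0.119, -0.059, 0.077]
```

```bash
python3 -m jog '[[0,0,0,0,0,0,5],[0,0,0,0,0,0,3.2],[0,0,0,0,0,0,2],[0,0,0,0,0,0,2],[0,0,0,0,0,0,2]]';python3 -m jog '[[0,0,0,0,0,0,2],[0,0,0,0,0,0,2]]'; python3 - <<'E'
from h import *
st()
for n in('wrist','side'): cv2.imwrite(f'pics/{n}4.png',camera(n)[:,:,::-1])
E
```

```text
clock: 3.68
tcp_pos: [0.5092, -0.3471, 0.0921]
tool_rot: [0.679, 0.197, -0.678, 0.2]
wrist_force: [-0.0, -0.6, -2.0]
finger_gap: 0.0274
clock: 3.92
tcp_pos: [0.5093, -0.3471, 0.0921]
tool_rot: [0.679, 0.197, -0.678, 0.2]
wrist_force: [1.0, 0.2, -0.8]
finger_gap: 0.0273
t 3.92 p [ 0.5093 -0.3471  0.0921] x [ 0.002 -0.003 -1.   ] y [ 0.539 -0.842  0.004] gap 0.0273 F [ 1.   0.2 -0.8] q [ 0.58  0.77 -0.05  1.74  0.06  0.63 -0.51]
```

View pics/wrist4.png

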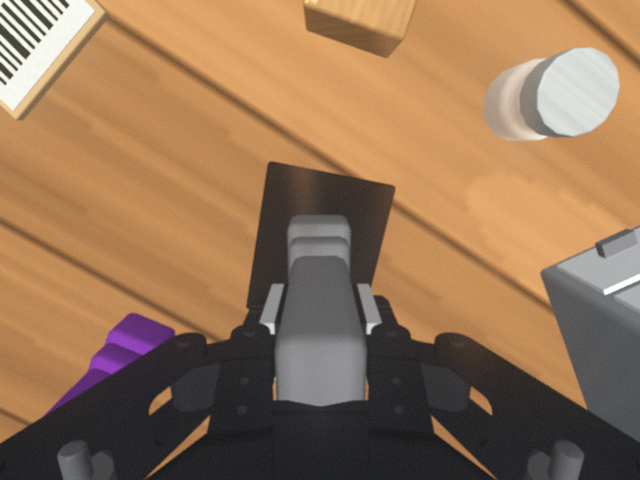

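```bash
python3 -m jog '[[0,0,0,-2,0,0,2],[0,0,0,-4,0,0,2],[0,0,0,-4,0,0,2],[0,0,0,0,0,0,2]]'; python3 - <<'E'
from h import *
st(); plan([.5285,-.138,.19],down(74.7),8)
E
```

```text
clock: 4.53
tcp_pos: [0.5079, -0.346, 0.1932]
tool_rot: [-0.678, -0.198, 0.679, -0.199]
wrist_force: [0.8, -0.4, -2.7]
finger_gap: 0.0273
t 4.53 p [ 0.5079 -0.346   0.1932] x [-0.001 -0.001 -1.   ] y [ 0.539 -0.842  0.   ] gap 0.0273 F [ 0.8 -0.4 -2.7] q [ 0.59  0.63 -0.06  1.67  0.05  0.84 -0.49]
rows 8 rot total [ 0.837  0.001 -0.001] dist 0.2091
[0.105, 0.0, -0.0, 0.037, -2.051, -1.619]
[0.105, 0.0, -0.0, 0.038, -2.209, -1.396]
[0.105, 0.0, -0.0, 0.038, -2.343, -1.158]
[0.105, 0.0, -0.0, 0.039, -2.451, -0.907]
[0.105, 0.0, -0.0, 0.039, -2.532, -0.646]
[0.105, 0.0, -0.0, 0.039, -2.586, -0.378]
[0.105, 0.0, -0.0, 0.04, -2.611, -0.106]
[0.105, 0.0, -0.0, 0.04, -2.608, 0.167]
```

```bash
python3 -m jog '[[0.105,0,0,0,-2.05,-1.6,2],[0.105,0,0,0,-2.2,-1.4,2],[0.105,0,0,0,-2.35,-1.15,2],[0.105,0,0,0,-2.45,-0.9,2],[0.105,0,0,0,-2.5,-0.65,2]]';python3 -m jog '[[0.105,0,0,0,-2.6,-0.4,2],[0.105,0,0,0,-2.6,-0.1,2],[0.105,0,0,0,-2.6,0.15,2],[0,0,0,0,0,0,2]]'; python3 - <<'E'
from h import *
st(); plan([.5285,-.138,.143],down(74.7))
E
```

```text
clock: 5.15
tcp_pos: [0.5169, -0.2144, 0.187]
tool_rot: [-0.703, -0.008, 0.711, -0.007]
wrist_force: [-0.3, -0.4, -1.8]
finger_gap: 0.0273
clock: 5.65
tcp_pos: [0.5238, -0.1302, 0.1816]
tool_rot: [-0.691, 0.105, 0.707, 0.106]
wrist_force: [0.3, 0.4, -2.6]
finger_gap: 0.0274
t 5.65 p [ 0.5238 -0.1302  0.1816] x [-0.022  0.005 -1.   ] y [-0.295 -0.955  0.002] gap 0.0274 F [ 0.3  0.4 -2.6] q [ 0.06  0.57  0.2   1.87 -0.16  0.74 -1.52]
rows 1 rot total [-0.033  0.022 -0.001] dist 0.0397
[-0.033, 0.022, -0.001, 3.844, 0.603, -0.765]
```

```bash
python3 -m jog '[[-0.033,0.02,0,1.9,0.3,-0.4,2],[0,0,0,1.9,0.3,-0.4,2],[0,0,0,0,0,0,2]]'; python3 - <<'E'
from h import *
st(); plan([.5285,-.138,.143],down(74.7))
np.save('cw5.npy',calibration('wrist'),allow_pickle=True)
for n in('wrist','side','top'): cv2.imwrite(f'pics/{n}5.png',camera(n)[:,:,::-1])
s=cv2.imread('pics/side5.png');cv2.imwrite('pics/side5c.png',cv2.resize(s[180:300,240:380],None,fx=5,fy=5,interpolation=2))
E
```

```text
clock: 6.02
tcp_pos: [0.5275, -0.1405, 0.1407]
tool_rot: [-0.699, 0.094, 0.703, 0.092]
wrist_force: [-0.7, 0.3, -1.5]
finger_gap: 0.0273
t 6.03 p [ 0.5275 -0.1405  0.1407] x [-0.006 -0.003 -1.   ] y [-0.26  -0.966  0.004] gap 0.0273 F [-0.7  0.3 -1.5] q [ 0.09  0.63  0.17  1.91 -0.16  0.63 -1.47]
rows 1 rot total [ 0.004  0.005 -0.004] dist 0.0036
[0.004, 0.005, -0.004, -0.233, -0.271, -0.032]
```

View pics/wrist5.png

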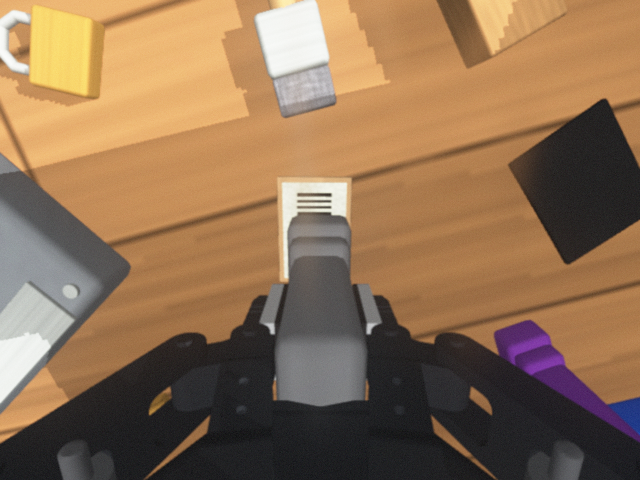

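View pics/side5c.png

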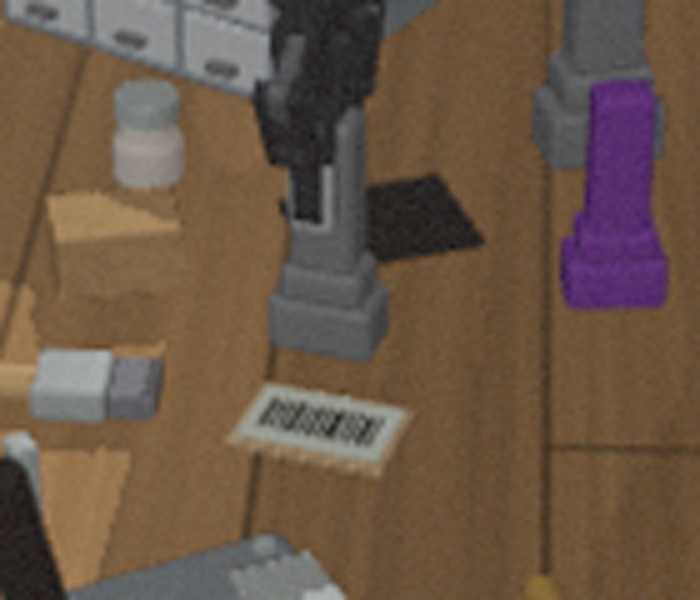

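```bash
python3 - <<'E'
from h import *
s=get_state();R=Ro.from_quat(s['tool_rot']).as_matrix();p=s['tcp_pos'];c=calibration('side')
zl=R[:,2];yl=R[:,1];n=p+R[:,0]*.086;print('nose',n)
for a in(-1,1):
  for b in(-1,1):
    q=n+a*.028*zl+b*.018*yl; print(a,b,((proj(c,q)-[240,180])*5).round(0),'top30',((proj(c,q-R[:,0]*.03)-[240,180])*5).round(0))
print('label in side crop',((proj(c,[.5285,-.138,.007])-[240,180])*5))
w=np.load('cw5.npy',allow_pickle=True).item()
print('wrist nose top far edge',proj(w,[n-.028*zl-R[:,0]*.03,n-.028*zl-R[:,0]*.0]), 'label',proj(w,[.5285,-.138,.007]))
# paper corners wrist
print(plane(w,[[283,181],[351,181],[278,181],[282,280],[351,280]],.007))
E
```

```text
nose [ 0.52874753 -0.1403026   0.05657684]
-1 -1 [[254. 340.]] top30 [[253. 290.]]
-1 1 [[278. 304.]] top30 [[277. 254.]]
1 -1 [[360. 360.]] top30 [[360. 309.]]
1 1 [[382. 323.]] top30 [[382. 273.]]
label in side crop [[318.7496794  415.08885421]]
wrist nose top far edge [[318.26596483 218.54591955]
 [318.486235   207.96251986]] label [[315.73280738 232.8990979 ]]
[[ 0.57293772 -0.12510372  0.007     ]
 [ 0.55991131 -0.17349741  0.007     ]
 [ 0.57389785 -0.12154685  0.007     ]
 [ 0.49803521 -0.10182758  0.007     ]
 [ 0.48367515 -0.15495724  0.007     ]]
```

The nose is about 3 mm from the label axis, about 5 cm above it, and in line. Holding for a bit over a second.

```bash
for i in 1; do python3 -m jog '[[0,0,0,0,0,0,2],[0,0,0,0,0,0,2],[0,0,0,0,0,0,2],[0,0,0,0,0,0,2],[0,0,0,0,0,0,2]]'; done; python3 -m jog '[[0,0,0,0,0,0,2],[0,0,0,0,0,0,2],[0,0,0,0,0,0,2],[0,0,0,0,0,0,2],[0,0,0,0,0,0,2]]'; python3 -m jog '[[0,0,0,0,0,0,2],[0,0,0,0,0,0,2]]'; python3 - <<'E'
from h import *
st(); plan([.5285,-.138,.20],None)
E
```

```text
clock: 6.8
tcp_pos: [0.5298, -0.1402, 0.1444]
tool_rot: [0.702, -0.094, -0.7, -0.091]
wrist_force: [-0.1, 0.1, -2.2]
finger_gap: 0.0272
clock: 7.42
tcp_pos: [0.5297, -0.1402, 0.1443]
tool_rot: [0.701, -0.094, -0.701, -0.091]
wrist_force: [0.9, -0.1, -1.7]
finger_gap: 0.0277
clock: 7.68
tcp_pos: [0.5297, -0.1402, 0.1443]
tool_rot: [0.701, -0.094, -0.701, -0.091]
wrist_force: [-0.5, 0.2, -2.3]
finger_gap: 0.0274
t 7.67 p [ 0.5297 -0.1402  0.1443] x [ 0.001 -0.003 -1.   ] y [-0.259 -0.966  0.003] gap 0.0274 F [-0.5  0.2 -2.3] q [ 0.09  0.62  0.17  1.9  -0.16  0.63 -1.47]
rows 1 rot total [0. 0. 0.] dist 0.0558
[0.0, 0.0, 0.0, -5.572, -0.163, 0.164]
```

```bash
python3 -m jog '[[0,0,0,-4.6,0,0,2],[0,0,0,0,0,0,2]]'; python3 - <<'E'
from h import *
st(); plan([.509,-.347,.19],down(112),8)
E
```

```text
clock: 7.92
tcp_pos: [0.5297, -0.1401, 0.1909]
tool_rot: [0.701, -0.094, -0.701, -0.091]
wrist_force: [0.3, -1.2, -2.0]
finger_gap: 0.0273
t 7.92 p [ 0.5297 -0.1401  0.1909] x [ 0.    -0.003 -1.   ] y [-0.259 -0.966  0.003] gap 0.0273 F [ 0.3 -1.2 -2. ] q [ 0.08  0.56  0.19  1.86 -0.15  0.73 -1.48]
rows 8 rot total [-0.646  0.    -0.004] dist 0.208
[-0.081, 0.0, -0.0, 0.02, 2.565, -0.421]
[-0.081, 0.0, -0.0, 0.019, 2.591, -0.213]
[-0.081, 0.0, -0.0, 0.018, 2.599, -0.003]
[-0.081, 0.0, -0.0, 0.017, 2.591, 0.207]
[-0.081, 0.0, -0.0, 0.016, 2.566, 0.415]
[-0.081, 0.0, -0.0, 0.015, 2.524, 0.621]
[-0.081, 0.0, -0.0, 0.014, 2.466, 0.823]
[-0.081, 0.0, -0.0, 0.012, 2.391, 1.019]
```

```bash
python3 -m jog '[[-0.08,0,0,0,2.55,-0.4,2],[-0.08,0,0,0,2.6,-0.2,2],[-0.08,0,0,0,2.6,0,2],[-0.08,0,0,0,2.6,0.2,2],[-0.08,0,0,0,2.55,0.4,2]]';python3 -m jog '[[-0.08,0,0,0,2.5,0.6,2],[-0.08,0,0,0,2.45,0.8,2],[-0.08,0,0,0,2.4,1,2],[0,0,0,0,0,0,2]]'; python3 - <<'E'
from h import *
st(); plan([.509,-.347,.13],down(112))
E
```

```text
clock: 8.55
tcp_pos: [0.5152, -0.2677, 0.1869]
tool_rot: [-0.703, -0.056, 0.707, -0.055]
wrist_force: [0.4, 0.4, -2.1]
finger_gap: 0.0273
clock: 9.05
tcp_pos: [0.5055, -0.3487, 0.1819]
tool_rot: [-0.689, -0.143, 0.697, -0.138]
wrist_force: [-1.0, 0.5, -2.5]
finger_gap: 0.0272
t 9.05 p [ 0.5055 -0.3487  0.1819] x [-0.012  0.005 -1.   ] y [ 0.391 -0.92  -0.009] gap 0.0272 F [-1.   0.5 -2.5] q [ 0.57  0.65 -0.02  1.67  0.02  0.83 -0.63]
rows 1 rot total [0.017 0.01  0.009] dist 0.052
[0.017, 0.01, 0.009, 5.182, 0.026, -0.444]
```

```bash
python3 -m jog '[[0.017,0.01,0.009,2.6,0,-0.2,2],[0,0,0,2.6,0,-0.2,2],[0,0,0,0,0,0,2]]'; python3 - <<'E'
from h import *
st(); plan([.509,-.347,.0935],down(112))
np.save('cw6.npy',calibration('wrist'),allow_pickle=True)
for n in('wrist','top'): cv2.imwrite(f'pics/{n}6.png',camera(n)[:,:,::-1])
E
```

```text
clock: 9.43
tcp_pos: [0.5085, -0.3431, 0.1267]
tool_rot: [-0.694, -0.136, 0.694, -0.133]
wrist_force: [1.0, -0.1, -2.1]
finger_gap: 0.0274
t 9.43 p [ 0.5085 -0.3431  0.1267] x [-0.002  0.005 -1.   ] y [ 0.373 -0.928 -0.005] gap 0.0274 F [ 1.  -0.1 -2.1] q [ 0.56  0.72 -0.01  1.72  0.01  0.71 -0.65]
rows 1 rot total [-0.001 -0.     0.005] dist 0.0335
[-0.001, -0.0, 0.005, 3.321, 0.393, 0.097]
```

View pics/wrist6.png

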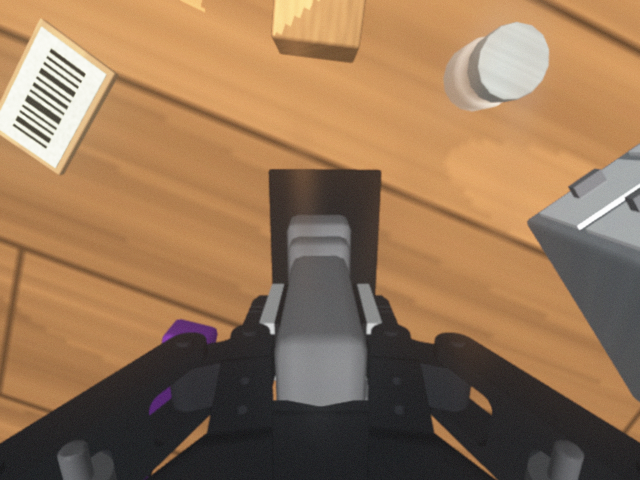

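```bash
python3 - <<'E'
from h import *
w=np.load('cw6.npy',allow_pickle=True).item()
P=plane(w,[[270,170.5],[381,171]],.006);print(P,np.linalg.norm(P[1]-P[0]))
e=P[1]-P[0];e/=np.linalg.norm(e);print('edge yaw',np.degrees(np.arctan2(e[1],e[0])))
z=np.cross([0,0,-1],e);print('pad centre',P.mean(0)+.05*z)
E
```

```text
[[ 0.54090768 -0.29232703  0.006     ]
 [ 0.5695528  -0.36411758  0.006     ]] 0.0772944053246126
edge yaw -68.2475257957645
pad centre [ 0.50879057 -0.34675218  0.006     ]
```

```bash
python3 -m jog '[[0,0,0.005,1,0.4,0.1,2],[0,0,0,1.2,0,0,2],[0,0,0,0.9,0,0,2],[0,0,0,0,0,0,2]]'; python3 - <<'E'
from h import *
st(); plan([.509,-.347,.0925],down(112))
E
```

```text
clock: 10.02
tcp_pos: [0.5118, -0.3494, 0.098]
tool_rot: [0.696, 0.132, -0.692, 0.137]
wrist_force: [0.6, -0.2, -1.3]
finger_gap: 0.0273
t 10.03 p [ 0.5118 -0.3494  0.098 ] x [ 0.007 -0.005 -1.   ] y [ 0.373 -0.928  0.007] gap 0.0273 F [ 0.6 -0.2 -1.3] q [ 0.56  0.76 -0.01  1.73  0.01  0.64 -0.65]
rows 1 rot total [-0.001 -0.005 -0.007] dist 0.0066
[-0.001, -0.005, -0.007, 0.547, -0.335, 0.171]
```

```bash
python3 -m jog '[[0,-0.005,-0.007,0.2,-0.3,0.17,2],[0,0,0,0,0,0,2]]'; python3 - <<'E'
from h import *
st(); plan([.509,-.347,.0925],down(112))
E
```

```text
clock: 10.28
tcp_pos: [0.509, -0.3472, 0.096]
tool_rot: [-0.694, -0.134, 0.694, -0.134]
wrist_force: [-0.1, -0.8, -1.7]
finger_gap: 0.0274
t 10.28 p [ 0.509  -0.3472  0.096 ] x [-0.  0. -1.] y [ 0.373 -0.928 -0.   ] gap 0.0274 F [-0.1 -0.8 -1.7] q [ 0.56  0.76 -0.01  1.73  0.01  0.64 -0.65]
rows 1 rot total [-0.002  0.     0.   ] dist 0.0035
[-0.002, 0.0, 0.0, 0.348, -0.018, -0.004]
```

```bash
python3 -m jog '[[0,0,0,0.25,0,0,2],[0,0,0,0.1,0,0,2],[0,0,0,0.05,0,0,2],[0,0,0,0,0,0,2]]'; python3 - <<'E'
from h import *
st()
E
```

```text
clock: 10.78
tcp_pos: [0.5094, -0.3475, 0.0923]
tool_rot: [0.694, 0.134, -0.694, 0.135]
wrist_force: [-0.2, 0.9, -2.7]
finger_gap: 0.0274
t 10.78 p [ 0.5094 -0.3475  0.0923] x [ 0.001 -0.001 -1.   ] y [ 0.373 -0.928  0.001] gap 0.0274 F [-0.2  0.9 -2.7] q [ 0.56  0.77 -0.01  1.74  0.01  0.64 -0.65]
```

```bash
python3 -m jog '[[0,0,0,0.1,0,0,2],[0,0,0,0,0,0,2]]'; python3 - <<'E'
from h import *
st()
E
```

```text
clock: 11.02
tcp_pos: [0.5097, -0.3476, 0.0923]
tool_rot: [0.695, 0.134, -0.694, 0.135]
wrist_force: [-0.3, -0.2, -2.8]
finger_gap: 0.0272
t 11.03 p [ 0.5097 -0.3476  0.0923] x [ 0.001 -0.001 -1.   ] y [ 0.373 -0.928  0.002] gap 0.0272 F [-0.3 -0.2 -2.8] q [ 0.56  0.77 -0.01  1.74  0.01  0.64 -0.65]
```

```bash
python3 -m jog '[[0,0,0,0.2,0,0,2],[0,0,0,0,0,0,2]]'; python3 - <<'E'
from h import *
st()
E
```

```text
clock: 11.28
tcp_pos: [0.5101, -0.3478, 0.0924]
tool_rot: [0.695, 0.134, -0.693, 0.135]
wrist_force: [-0.1, 0.3, -2.1]
finger_gap: 0.0273
t 11.28 p [ 0.5101 -0.3478  0.0924] x [ 0.002 -0.002 -1.   ] y [ 0.373 -0.928  0.002] gap 0.0273 F [-0.1  0.3 -2.1] q [ 0.56  0.77 -0.01  1.74  0.01  0.63 -0.65]
```

```bash
python3 -m jog '[[0,0,0,0.3,-0.05,0.08,2],[0,0,0,0,0,0,2]]'; python3 - <<'E'
from h import *
st()
E
```

```text
clock: 11.52
tcp_pos: [0.5107, -0.3478, 0.0924]
tool_rot: [0.696, 0.133, -0.692, 0.136]
wrist_force: [-0.3, -0.2, -2.6]
finger_gap: 0.0274
t 11.53 p [ 0.5107 -0.3478  0.0924] x [ 0.006 -0.003 -1.   ] y [ 0.373 -0.928  0.005] gap 0.0274 F [-0.3 -0.2 -2.6] q [ 0.56  0.77 -0.01  1.74  0.01  0.63 -0.65]
```

Contact: z stays at 0.0924 despite downward commands. Releasing.

```bash
python3 -m jog '[[0,-0.004,-0.005,-0.05,-0.1,0.15,2],[0,0,0,0,0,0,2],[0,0,0,0,0,0,4],[0,0,0,0,0,0,7],[0,0,0,0,0,0,8.5]]';python3 -m jog '[[0,0,0,0,0,0,8.5],[0,0,0,0,0,0,8.5]]'; python3 - <<'E'
from h import *
st();plan([.509,-.347,.20],None)
cv2.imwrite('pics/wrist7.png',camera('wrist')[:,:,::-1])
E
```

```text
clock: 12.15
tcp_pos: [0.5087, -0.3475, 0.0918]
tool_rot: [-0.694, -0.135, 0.695, -0.134]
wrist_force: [0.6, 0.4, 0.2]
finger_gap: 0.0746
clock: 12.4
tcp_pos: [0.5088, -0.3476, 0.0919]
tool_rot: [-0.694, -0.135, 0.694, -0.134]
wrist_force: [-0.7, -0.1, 0.2]
finger_gap: 0.0849
t 12.4 p [ 0.5088 -0.3476  0.0919] x [-0.001  0.001 -1.   ] y [ 0.373 -0.928 -0.001] gap 0.0849 F [-0.7 -0.1  0.2] q [ 0.56  0.77 -0.01  1.74  0.01  0.64 -0.65]
rows 2 rot total [0. 0. 0.] dist 0.1081
[0.0, 0.0, 0.0, -5.407, -0.029, -0.018]
[0.0, 0.0, 0.0, -5.407, -0.029, -0.018]
```

View pics/wrist7.png

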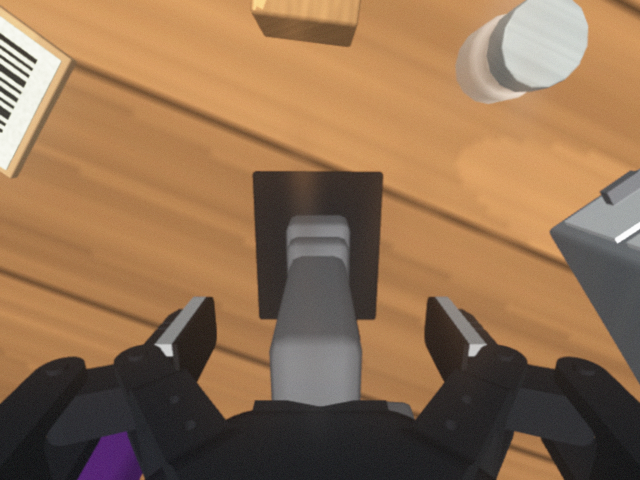

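The reader stands upright and centred on the pad (320,245), now aligned with it. Moving straight up, then refining the press pose.

```bash
python3 -m jog '[[0,0,0,-4,0,0,8.5],[0,0,0,-5.5,0,0,8.5],[0,0,0,-5.5,0,0,8.5],[0,0,0,-6,0,0,8.5],[0,0,0,0,0,0,8.5]]'; python3 - <<'E'
from h import *
st()
ct=calibration('top');cs=calibration('side')
o=np.array([.5766,.1765,0]);y=np.radians(29.2);P=np.array([[np.cos(y),-np.sin(y),0],[np.sin(y),np.cos(y),0],[0,0,1]])
pts={'tabend':(.02,-.08,.168),'noseend':(.02,.032,.106),'chinge':(.02,-.08,.1),'levtop':(.03+.175*np.sin(.2),.02,.06+.175*np.cos(.2)),'levlow':(.03+.095*np.sin(.2),.02,.06+.095*np.cos(.2)),'c1':(.12,-.13,.05),'c2':(-.12,-.13,.05),'c3':(-.12,.13,.05),'c4':(.12,.13,.05)}
for k,v in pts.items():
    X=P@v+o; print(k,X.round(3),'c2',((proj(ct,X)-[120,120])*3.5).round(0),'c4',((proj(cs,X)-[190,260])*4).round(0))
E
```

```text
clock: 13.08
tcp_pos: [0.509, -0.3477, 0.3078]
tool_rot: [-0.694, -0.135, 0.695, -0.134]
wrist_force: [-0.4, 0.5, -0.4]
finger_gap: 0.0848
t 13.07 p [ 0.509  -0.3477  0.3078] x [-0.002  0.001 -1.   ] y [ 0.373 -0.928 -0.002] gap 0.0848 F [-0.4  0.5 -0.4] q [ 0.56  0.52 -0.01  1.53  0.    1.1  -0.64]
tabend [0.633 0.116 0.168] c2 [[406. 159.]] c4 [[221.  25.]]
noseend [0.578 0.214 0.106] c2 [[266. 270.]] c4 [[308. 244.]]
chinge [0.633 0.116 0.1  ] c2 [[428. 183.]] c4 [[227. 130.]]
levtop [0.623 0.226 0.232] c2 [[184. 152.]] c4 [[199.  47.]]
levlow [0.61  0.218 0.153] c2 [[239. 205.]] c4 [[240. 171.]]
c1 [0.745 0.122 0.05 ] c2 [[435.  30.]] c4 [[ 27. 202.]]
c2 [0.535 0.004 0.05 ] c2 [[615. 349.]] c4 [[427.  89.]]
c3 [0.408 0.231 0.05 ] c2 [[259. 549.]] c4 [[646. 366.]]
c4 [0.618 0.349 0.05 ] c2 [[ 84. 225.]] c4 [[192. 523.]]
```

```bash
cat >> h.py <<'E'
O=np.array([.578,.1785,0]);YW=np.radians(29.2)
PR=np.array([[np.cos(YW),-np.sin(YW),0],[np.sin(YW),np.cos(YW),0],[0,0,1]])
W=lambda v:PR@np.array(v,float)+O
def tilt(M,ang,axis): # rotate about press axis
    return Ro.from_rotvec(PR@np.array(axis,float)*ang).as_matrix()@M
def push(th,r=.048,k=.35,x=.016,h=.0145):
    ph=k*th; t=np.array([-np.sin(th),np.cos(th)]);n=np.array([np.cos(th),np.sin(th)])
    b=np.array([-np.sin(ph),np.cos(ph)]);m=np.array([-np.cos(ph),-np.sin(ph)])
    q=np.array([-.08,.1])+r*t+.008*n-h*m+.011*b
    return W([x,*q]),tilt(down(119.2),ph,[1,0,0])
E
python3 - <<'E'
from h import *
for th in(-.15,.2,.5,.8,1.1,1.4,1.6,1.7): print(th,push(th)[0].round(4),push(th)[1][:,0].round(2))
p,M=push(-.15); print(PR.T@(p-O)); p[2]=.30; plan(p,down(119.2))
E
```

```text
-0.15 [0.6163 0.1428 0.1565] [ 0.03 -0.05 -1.  ]
0.2 [0.6251 0.1269 0.1606] [-0.03  0.06 -1.  ]
0.5 [0.6328 0.1133 0.1593] [-0.08  0.15 -0.98]
0.8 [0.6398 0.1008 0.1538] [-0.13  0.24 -0.96]
1.1 [0.6456 0.0904 0.1445] [-0.18  0.33 -0.93]
1.4 [0.6497 0.083  0.1326] [-0.23  0.41 -0.88]
1.6 [0.6514 0.08   0.1236] [-0.26  0.46 -0.85]
1.7 [0.6519 0.0791 0.119 ] [-0.27  0.49 -0.83]
[ 0.016      -0.04985954  0.15648945]
rows 9 rot total [-0.127  0.001  0.002] dist 0.5021
[-0.014, 0.0, 0.0, 0.091, -4.61, -3.141]
[-0.014, 0.0, 0.0, 0.091, -4.565, -3.205]
[-0.014, 0.0, 0.0, 0.09, -4.52, -3.269]
[-0.014, 0.0, 0.0, 0.09, -4.473, -3.333]
[-0.014, 0.0, 0.0, 0.089, -4.426, -3.396]
[-0.014, 0.0, 0.0, 0.088, -4.377, -3.458]
[-0.014, 0.0, 0.0, 0.088, -4.328, -3.519]
[-0.014, 0.0, 0.0, 0.087, -4.278, -3.58]
[-0.014, 0.0, 0.0, 0.087, -4.227, -3.64]
```

```bash
python3 -m jog '[[-0.014,0,0,0,-4.6,-3.1,5],[-0.014,0,0,0,-4.6,-3.2,0],[-0.014,0,0,0,-4.5,-3.3,0],[-0.014,0,0,0,-4.5,-3.3,0],[-0.014,0,0,0,-4.4,-3.4,0]]';python3 -m jog '[[-0.014,0,0,0,-4.4,-3.5,0],[-0.014,0,0,0,-4.3,-3.5,0],[-0.014,0,0,0,-4.3,-3.6,0],[0,0,0,0,-3,-2.6,0],[0,0,0,0,0,0,0]]'; python3 - <<'E'
from h import *
st();p,M=push(-.15); p[2]=.25; plan(p,down(119.2))
np.save('cw8.npy',calibration('wrist'),allow_pickle=True)
cv2.imwrite('pics/wrist8.png',camera('wrist')[:,:,::-1])
E
```

```text
clock: 13.7
tcp_pos: [0.5672, -0.0743, 0.304]
tool_rot: [-0.688, -0.155, 0.692, -0.155]
wrist_force: [0.5, -0.0, -0.1]
finger_gap: -0.0004
clock: 14.32
tcp_pos: [0.6116, 0.1411, 0.2976]
tool_rot: [-0.681, -0.175, 0.69, -0.172]
wrist_force: [-0.1, -1.1, -0.4]
finger_gap: -0.0
t 14.32 p [0.6116 0.1411 0.2976] x [-0.014  0.    -1.   ] y [ 0.475 -0.88  -0.007] gap -0.0 F [-0.1 -1.1 -0.4] q [-0.21  0.55 -0.1   1.5   0.05  1.11 -1.39]
rows 1 rot total [-0.014  0.012  0.007] dist 0.0478
[-0.014, 0.012, 0.007, 4.749, 0.109, -0.554]
```

View pics/wrist8.png

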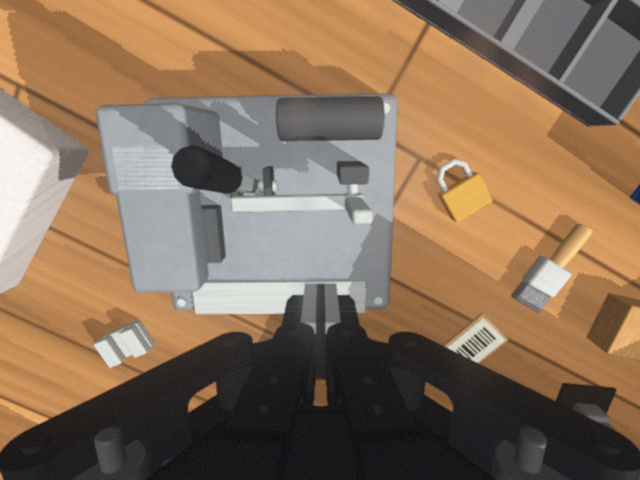

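```bash
python3 - <<'E'
from h import *
w=np.load('cw8.npy',allow_pickle=True).item()
t=cv2.imread('pics/wrist8.png');cv2.imwrite('pics/c8.png',cv2.resize(t[130:260,160:410],None,fx=3,fy=3,interpolation=2))
for n,v in {'tabend':(.02,-.08,.168),'noseend':(.02,.032,.106),'chinge':(.02,-.08,.1),'levtop':(.03+.175*np.sin(.2),.02,.06+.175*np.cos(.2)),'fr':(-.12,-.13,.05),'br':(.12,-.13,.05)}.items(): print(n,proj(w,W(v)).round(0),((proj(w,W(v))-[160,130])*3).round(0))
E
```

```text
tabend [[362. 221.]] [[605. 274.]]
noseend [[233. 207.]] [[218. 231.]]
chinge [[354. 204.]] [[582. 223.]]
levtop [[192. 170.]] [[ 96. 121.]]
fr [[391. 313.]] [[694. 550.]]
br [[402.  95.]] [[ 725. -106.]]
```

View pics/c8.png

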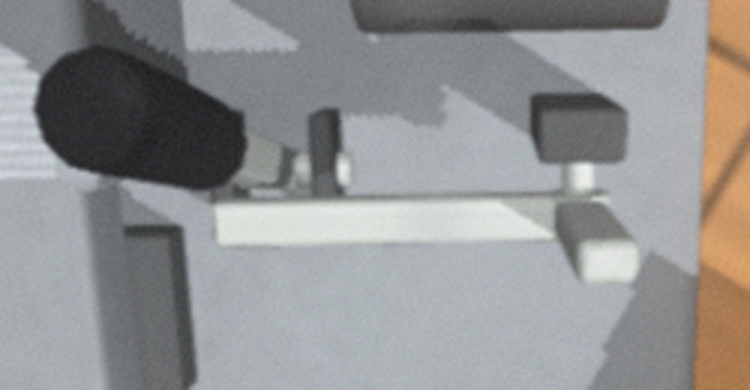

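```bash
sed -i 's/O=np.array(\[.578,.1785,0\])/O=np.array([.580,.1795,0])/' h.py; python3 - <<'E'
from h import *
p,M=push(-.15); p[2]=.22; plan(p,down(119.2))
E
```

```text
rows 2 rot total [-0.017  0.013  0.006] dist 0.078
[-0.009, 0.007, 0.003, 3.869, -0.052, -0.48]
[-0.009, 0.007, 0.003, 3.872, -0.059, -0.455]
```

```bash
python3 -m jog '[[-0.017,0.013,0.006,3.8,-0.05,-0.5,0],[0,0,0,3.8,-0.05,-0.4,0],[0,0,0,0,0,0,0]]'; python3 - <<'E'
from h import *
st();p,M=push(-.15); print(PR.T@(get_state()['tcp_pos']-O));plan(p,down(119.2))
np.save('cw9.npy',calibration('wrist'),allow_pickle=True)
cv2.imwrite('pics/wrist9.png',camera('wrist')[:,:,::-1])
E
```

```text
clock: 14.75
tcp_pos: [0.6182, 0.1374, 0.219]
tool_rot: [-0.684, -0.175, 0.685, -0.178]
wrist_force: [-0.2, -0.2, 0.5]
finger_gap: 0.0
t 14.75 p [0.6182 0.1374 0.219 ] x [-0.001 -0.005 -1.   ] y [ 0.483 -0.876  0.004] gap 0.0 F [-0.2 -0.2  0.5] q [-0.21  0.63 -0.09  1.59  0.07  0.93 -1.4 ]
[ 0.01280628 -0.05535878  0.21902353]
rows 2 rot total [-0.005  0.003 -0.004] dist 0.0629
[-0.003, 0.001, -0.002, 3.125, -0.289, -0.167]
[-0.003, 0.001, -0.002, 3.126, -0.282, -0.163]
```

View pics/wrist9.png

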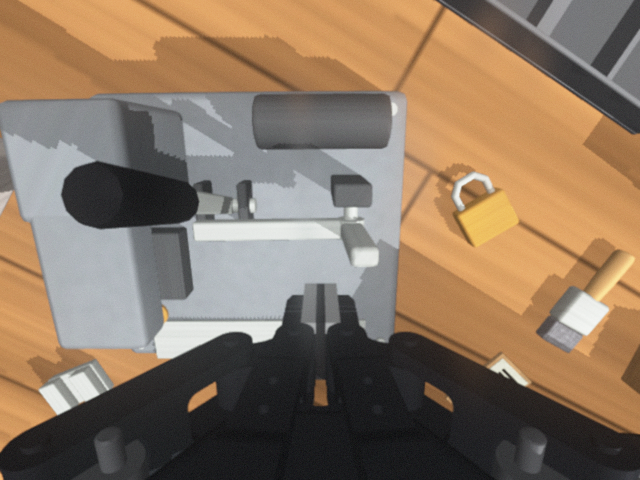

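```bash
python3 -m jog '[[-0.005,0.003,-0.004,1,-0.6,-0.35,0],[0,0,0,0,0,0,0]]'; python3 - <<'E'
from h import *
st();p,M=push(-.15); print(PR.T@(get_state()['tcp_pos']-O));plan(p,down(119.2))
E
```

```text
clock: 15.05
tcp_pos: [0.6211, 0.1439, 0.2132]
tool_rot: [0.687, 0.177, -0.682, 0.178]
wrist_force: [-0.0, -0.4, 0.3]
finger_gap: 0.0002
t 15.05 p [0.6211 0.1439 0.2132] x [ 0.008  0.002 -1.   ] y [ 0.486 -0.874  0.002] gap 0.0002 F [-0.  -0.4  0.3] q [-0.21  0.64 -0.1   1.59  0.07  0.91 -1.4 ]
[ 0.01852721 -0.0511468   0.21321128]
rows 1 rot total [-0.002 -0.008 -0.002] dist 0.0568
[-0.002, -0.008, -0.002, 5.67, -0.141, 0.297]
```

```bash
python3 -m jog '[[0,-0.008,0,3,-0.2,0.2,0],[0,0,0,2.6,0,0,0],[0,0,0,0,0,0,0]]'; python3 - <<'E'
from h import *
st();print(PR.T@(get_state()['tcp_pos']-O))
for th in (.2,.5): plan(*push(th))
cv2.imwrite('pics/wrist10.png',camera('wrist')[:,:,::-1])
E
```

```text
clock: 15.42
tcp_pos: [0.6213, 0.145, 0.16]
tool_rot: [0.687, 0.176, -0.682, 0.178]
wrist_force: [-0.7, 0.4, 0.2]
finger_gap: 0.0004
t 15.43 p [0.6213 0.145  0.16  ] x [ 0.008 -0.001 -1.   ] y [ 0.486 -0.874  0.004] gap 0.0004 F [-0.7  0.4  0.2] q [-0.22  0.7  -0.09  1.64  0.09  0.8  -1.41]
[ 0.01924437 -0.05022882  0.1600046 ]
rows 1 rot total [-0.002 -0.007 -0.074] dist 0.0181
[-0.002, -0.007, -0.074, -0.056, 1.778, 0.319]
rows 1 rot total [-0.002 -0.007 -0.179] dist 0.0336
[-0.002, -0.007, -0.179, 0.082, 3.34, 0.316]
```

View pics/wrist10.png

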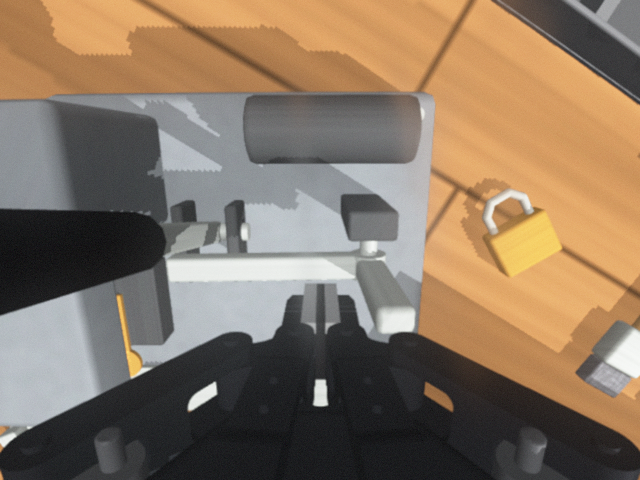

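```bash
python3 -m jog '[[0,-0.007,-0.04,0.3,0.9,0.1,0],[0,0,-0.04,0.1,0.9,0.1,0],[0,0,0,0,0,0,0]]'; python3 - <<'E'
from h import *
st();print(PR.T@(get_state()['tcp_pos']-O))
for th in (.5,.8): plan(*push(th))
E
```

```text
clock: 15.85
tcp_pos: [0.631, 0.1318, 0.1624]
tool_rot: [-0.68, -0.206, 0.688, -0.151]
wrist_force: [-0.0, -0.3, -0.4]
finger_gap: 0.0
t 15.85 p [0.631  0.1318 0.1624] x [-0.03   0.072 -0.997] y [ 0.487 -0.87  -0.078] gap 0.0 F [-0.  -0.3 -0.4] q [-0.12  0.72 -0.15  1.59  0.03  0.85 -1.32]
[ 0.02125142 -0.06654054  0.16238588]
rows 1 rot total [ 0.001 -0.009 -0.097] dist 0.0181
[0.001, -0.009, -0.097, 0.169, 1.727, 0.528]
rows 2 rot total [ 0.002 -0.009 -0.202] dist 0.033
[0.001, -0.004, -0.101, 0.306, 1.6, 0.267]
[0.001, -0.004, -0.101, 0.144, 1.623, 0.264]
```

```bash
python3 -m jog '[[0,-0.009,-0.05,0.3,0.9,0.3,0],[0,0,-0.05,0.2,0.9,0.2,0],[0,0,0,0,0,0,0]]'; python3 - <<'E'
from h import *
st();print(PR.T@(get_state()['tcp_pos']-O))
for th in (.8,1.1): plan(*push(th))
cv2.imwrite('pics/wrist11.png',camera('wrist')[:,:,::-1])
E
```

```text
clock: 16.23
tcp_pos: [0.6374, 0.1194, 0.1611]
tool_rot: [-0.668, -0.241, 0.694, -0.118]
wrist_force: [-0.6, -0.4, 0.1]
finger_gap: 0.0002
t 16.23 p [0.6374 0.1194 0.1611] x [-0.079  0.159 -0.984] y [ 0.486 -0.856 -0.178] gap 0.0002 F [-0.6 -0.4  0.1] q [-0.02  0.75 -0.22  1.54 -0.03  0.91 -1.21]
[ 0.02077009 -0.08047352  0.16108907]
rows 1 rot total [ 0.007 -0.008 -0.101] dist 0.0196
[0.007, -0.008, -0.101, 0.406, 1.848, 0.493]
rows 2 rot total [ 0.008 -0.008 -0.206] dist 0.034
[0.004, -0.004, -0.103, 0.551, 1.59, 0.254]
[0.004, -0.004, -0.103, 0.385, 1.64, 0.246]
```

View pics/wrist11.png

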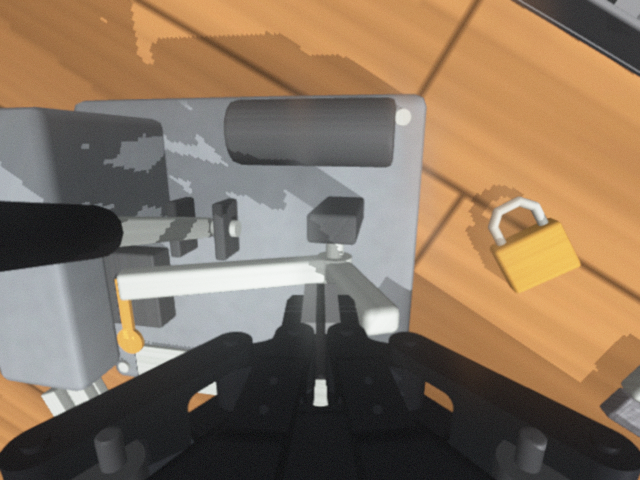

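The nose is rising at (120,285) and the tab is moving with the finger. Continuing.

```bash
python3 -m jog '[[0.005,-0.008,-0.05,0.3,0.9,0.3,0],[0,0,-0.05,0.3,0.9,0.2,0],[0,0,-0.05,0.4,0.9,0.1,0],[0,0,-0.05,0.4,0.8,0,0],[0,0,0,0,0,0,0]]'; python3 - <<'E'
from h import *
st();print(PR.T@(get_state()['tcp_pos']-O))
for th in (1.1,1.4): plan(*push(th))
for n in('wrist','top'): cv2.imwrite(f'pics/{n}12.png',camera(n)[:,:,::-1])
E
```

```text
clock: 16.9
tcp_pos: [0.6476, 0.1015, 0.1457]
tool_rot: [-0.639, -0.311, 0.702, -0.051]
wrist_force: [0.2, -0.2, -0.5]
finger_gap: 0.0
t 16.9 p [0.6476 0.1015 0.1457] x [-0.178  0.326 -0.928] y [ 0.468 -0.802 -0.371] gap 0.0 F [ 0.2 -0.2 -0.5] q [ 0.14  0.86 -0.31  1.43 -0.13  1.04 -1.06]
[ 0.02094624 -0.10106007  0.14571815]
rows 1 rot total [ 0.018 -0.003 -0.004] dist 0.0101
[0.018, -0.003, -0.004, -0.219, 0.85, 0.509]
rows 1 rot total [ 0.018 -0.002 -0.109] dist 0.0223
[0.018, -0.002, -0.109, 0.577, 2.082, 0.533]
```

View pics/wrist12.png

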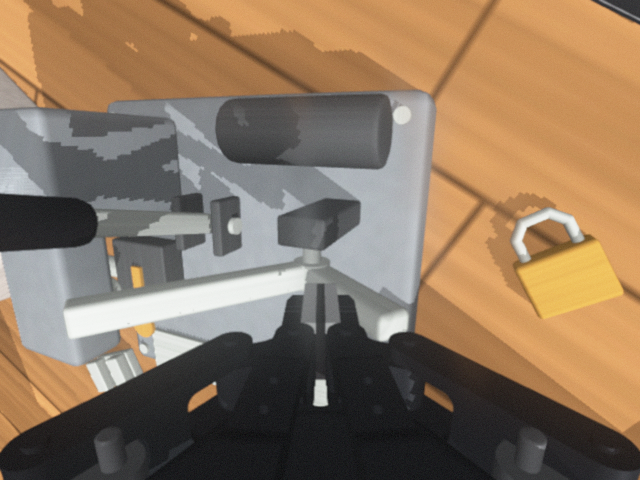

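```bash
python3 -m jog '[[0.018,0,-0.05,0.2,1.0,0.2,0],[0,0,-0.05,0.4,0.9,0,0],[0,0,-0.05,0.5,0.7,0,0],[0,0,0,0,0,0,0]]'; python3 - <<'E'
from h import *
st();print(PR.T@(get_state()['tcp_pos']-O))
for th in (1.4,1.7): plan(*push(th,k=.38))
for n in('wrist','top'): cv2.imwrite(f'pics/{n}13.png',camera(n)[:,:,::-1])
E
```

```text
clock: 17.5
tcp_pos: [0.655, 0.0864, 0.1258]
tool_rot: [-0.612, -0.356, 0.706, 0.01]
wrist_force: [0.3, -0.7, 0.7]
finger_gap: 0.0002
t 17.5 p [0.655  0.0864 0.1258] x [-0.25   0.451 -0.857] y [ 0.421 -0.746 -0.515] gap 0.0002 F [ 0.3 -0.7  0.7] q [ 0.23  0.97 -0.37  1.33 -0.19  1.15 -0.98]
[ 0.02009332 -0.11783141  0.12579081]
rows 1 rot total [ 0.004 -0.002  0.009] dist 0.0083
[0.004, -0.002, 0.009, -0.67, -0.264, 0.407]
rows 1 rot total [ 0.004 -0.002 -0.105] dist 0.0097
[0.004, -0.002, -0.105, 0.258, 0.836, 0.413]
```

View pics/wrist13.png

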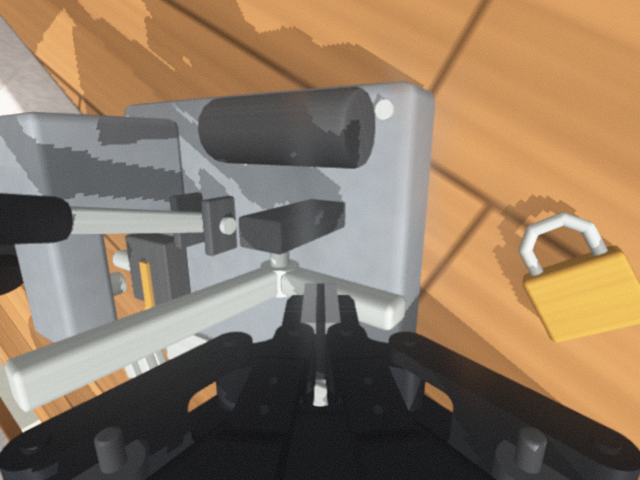

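```bash
python3 -m jog '[[0,0,-0.05,0.1,0.5,0.2,0],[0,0,-0.05,0.2,0.5,0.2,0],[0,0,0,0,0,0,0]]'; python3 - <<'E'
from h import *
st();print(PR.T@(get_state()['tcp_pos']-O))
for th in (1.7,1.9): plan(*push(th,k=.38))
for n in('wrist','side'): cv2.imwrite(f'pics/{n}14.png',camera(n)[:,:,::-1])
s=cv2.imread('pics/side14.png');cv2.imwrite('pics/side14c.png',cv2.resize(s[230:410,170:370],None,fx=3.3,fy=3.3,interpolation=2))
E
```

```text
clock: 17.98
tcp_pos: [0.6554, 0.081, 0.12]
tool_rot: [-0.594, -0.389, 0.703, 0.046]
wrist_force: [-1.3, -1.2, -0.8]
finger_gap: 0.0002
t 17.98 p [0.6554 0.081  0.12  ] x [-0.291  0.527 -0.798] y [ 0.397 -0.692 -0.602] gap 0.0002 F [-1.3 -1.2 -0.8] q [ 0.28  1.03 -0.4   1.27 -0.23  1.23 -0.93]
[ 0.01778804 -0.12277208  0.12001711]
rows 1 rot total [ 0.009 -0.003  0.   ] dist 0.0021
[0.009, -0.003, 0.0, 0.005, 0.116, 0.18]
rows 1 rot total [ 0.009 -0.003 -0.076] dist 0.0104
[0.009, -0.003, -0.076, 0.71, 0.738, 0.188]
```

View pics/wrist14.png

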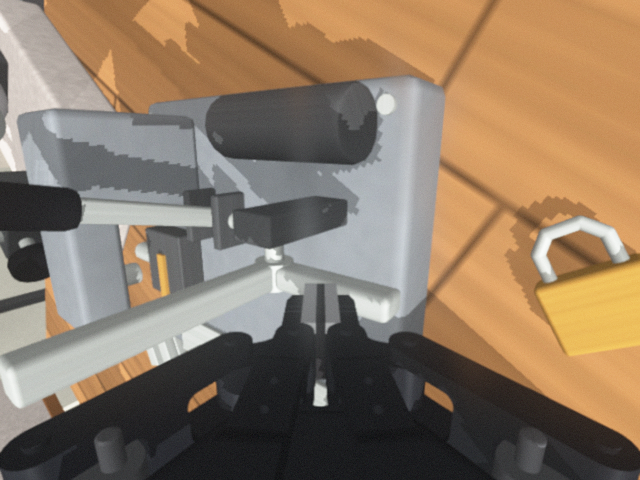

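View pics/side14c.png

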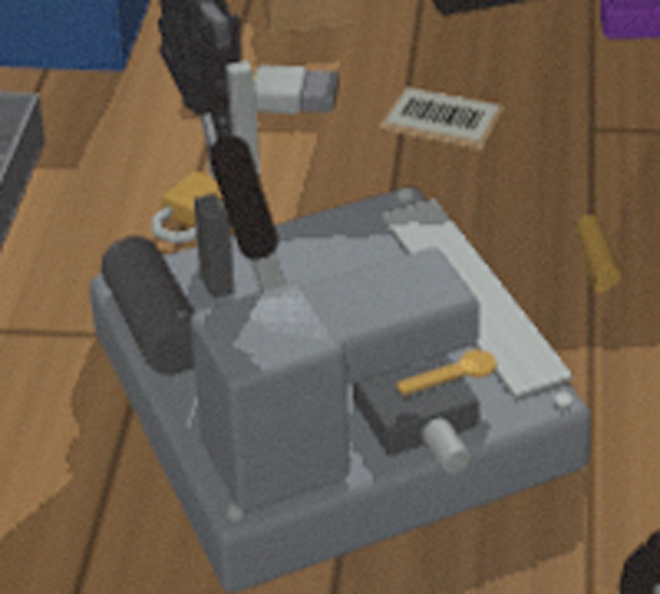

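```bash
cat >> h.py <<'E'
def pplane(c,uv,x):
    o,d=ray(c,uv);o=PR.T@(o-O);d=d@PR;return o+d*((x-o[0])/d[:,0])[:,None]
E
python3 - <<'E'
from h import *
w=calibration('wrist');s=calibration('side')
print('wrist nose end, hub, tab end',pplane(w,[[12,378],[275,272],[398,302]],.02).round(3))
print('side nose end',pplane(s,[[170+240/3.3,230+68/3.3]],.02).round(3))
for th in(1.2,1.4,1.5,1.6):
    e=W([.02,-.08+.112*np.cos(th),.1+.112*np.sin(th)]);print(th,proj(w,e),(proj(s,e)-[170,230])*3.3, proj(w,W([.02,-.08-.068*np.sin(th),.1+.068*np.cos(th)])))
E
```

```text
wrist nose end, hub, tab end [[ 0.02  -0.078  0.209]
 [ 0.02  -0.077  0.098]
 [ 0.02  -0.144  0.091]]
side nose end [[ 0.02  -0.077  0.211]]
1.2 [[ -3.34721013 329.35644066]] [[262.44130123 107.35104545]] [[356.30991791 332.78427809]]
1.4 [[ -9.63367019 358.53082556]] [[249.17480817  81.20655607]] [[382.08958847 321.88644867]]
1.5 [[ -6.07833535 374.46106188]] [[242.6012879   70.31989849]] [[391.80457539 315.97177044]]
1.6 [[  3.24495909 390.87067482]] [[236.16857985  61.02858581]] [[399.41271861 309.93414593]]
```

The catch reads about 1.5–1.6 rad. One more push makes sure it's at its stop.

```bash
python3 -m jog '[[0,0,0,0.6,0.5,0.1,0],[0,0,0,0.6,0.5,0,0]]'; python3 - <<'E'
from h import *
st();print(PR.T@(get_state()['tcp_pos']-O))
E
```

```text
clock: 18.32
tcp_pos: [0.6562, 0.0819, 0.1173]
tool_rot: [-0.594, -0.393, 0.7, 0.047]
wrist_force: [-7.9, -13.4, 41.8]
finger_gap: -0.0002
t 18.32 p [0.6562 0.0819 0.1173] x [-0.29   0.532 -0.795] y [ 0.402 -0.687 -0.606] gap -0.0002 F [ -7.9 -13.4  41.8] q [ 0.28  1.03 -0.4   1.27 -0.23  1.22 -0.92]
[ 0.01886808 -0.12236152  0.11729013]
```

At the stop, with 42 N reaction. Backing off along the tool axis.

```bash
python3 -m jog '[[0,0,0,-2,-0.5,0,0],[0,0,0,-5,-0.2,0,0],[0,0,0,-5,0,0,0],[0,0,0,-5,0,0,0],[0,0,0,0,0,0,0]]'; python3 - <<'E'
from h import *
st();print(PR.T@(get_state()['tcp_pos']-O))
for n in('wrist','side'): cv2.imwrite(f'pics/{n}15.png',camera(n)[:,:,::-1])
E
```

```text
clock: 18.95
tcp_pos: [0.7032, -0.0058, 0.2632]
tool_rot: [-0.595, -0.392, 0.701, 0.042]
wrist_force: [-1.2, 0.1, 0.8]
finger_gap: -0.0001
t 18.95 p [ 0.7032 -0.0058  0.2632] x [-0.289  0.526 -0.8  ] y [ 0.407 -0.689 -0.6  ] gap -0.0001 F [-1.2  0.1  0.8] q [ 0.33  0.98 -0.39  0.92 -0.22  1.63 -0.97]
[ 0.01708804 -0.22188118  0.26324848]
```

View pics/wrist15.png

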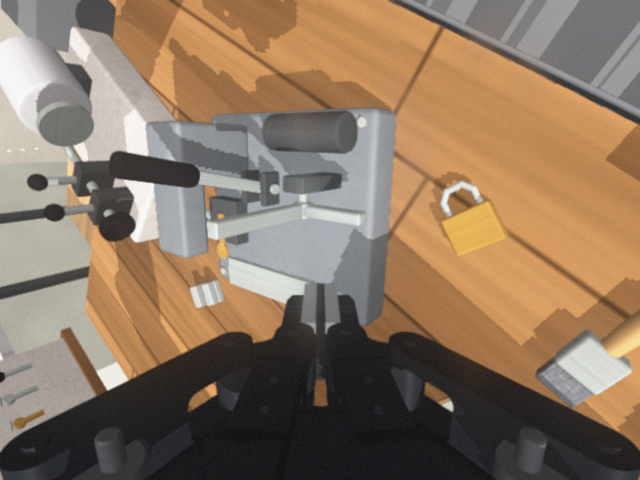

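```bash
cat >> h.py <<'E'
def lev(th,d=.142,tl=None,y=.02):
    a=.2-th; u=np.array([np.sin(a),0,np.cos(a)]); tl=a if tl is None else tl
    return W(np.array([.03,y,.06])+d*u), tilt(down(119.2),tl,[0,1,0])
E
python3 - <<'E'
from h import *
w=calibration('wrist')
print(pplane(w,[[211,229],[304,212],[364,218]],.02).round(3))
p,M=lev(0,.26);print(p);q=p.copy()
plan([.69,.03,.36],None)
plan(p,M,9)
E
```

```text
[[ 0.02  -0.079  0.209]
 [ 0.02  -0.089  0.113]
 [ 0.02  -0.145  0.098]]
[0.64152041 0.23679415 0.31481731]
rows 2 rot total [0. 0. 0.] dist 0.1057
[0.0, 0.0, 0.0, -2.955, -4.364, -0.421]
[0.0, 0.0, 0.0, -2.955, -4.364, -0.421]
rows 9 rot total [ 0.084 -0.197  0.645] dist 0.2529
[0.009, -0.022, 0.072, 1.113, -2.46, -0.778]
[0.009, -0.022, 0.072, 0.917, -2.54, -0.776]
[0.009, -0.022, 0.072, 0.716, -2.606, -0.77]
[0.009, -0.022, 0.072, 0.51, -2.657, -0.759]
[0.009, -0.022, 0.072, 0.302, -2.693, -0.743]
[0.009, -0.022, 0.072, 0.092, -2.714, -0.722]
[0.009, -0.022, 0.072, -0.119, -2.72, -0.696]
[0.009, -0.022, 0.072, -0.328, -2.71, -0.666]
[0.009, -0.022, 0.072, -0.536, -2.685, -0.631]
```

The catch is open: nose end at press y −79, z 209 mm, and the tab level. Raising and moving over the lever.

```bash
python3 -m jog '[[0,0,0,-3,-4.3,-0.4,4],[0,0,0,-3,-4.3,-0.4,8.5],[0,0,0,0,0,0,8.5]]'; python3 - <<'E'
from h import *
st();plan(*lev(0,.27),8)
E
```

```text
clock: 19.42
tcp_pos: [0.6869, 0.0327, 0.3567]
tool_rot: [-0.586, -0.396, 0.706, 0.044]
wrist_force: [-1.1, 0.4, 0.3]
finger_gap: 0.0543
t 19.43 p [0.6869 0.0327 0.3567] x [-0.31   0.526 -0.792] y [ 0.402 -0.683 -0.61 ] gap 0.0543 F [-1.1  0.4  0.3] q [ 0.29  0.89 -0.4   0.87 -0.26  1.75 -1.07]
rows 8 rot total [ 0.087 -0.185  0.652] dist 0.212
[0.011, -0.023, 0.081, 1.834, -1.725, -0.83]
[0.011, -0.023, 0.081, 1.668, -1.876, -0.851]
[0.011, -0.023, 0.081, 1.489, -2.015, -0.866]
[0.011, -0.023, 0.081, 1.3, -2.138, -0.876]
[0.011, -0.023, 0.081, 1.101, -2.245, -0.88]
[0.011, -0.023, 0.081, 0.893, -2.336, -0.878]
[0.011, -0.023, 0.081, 0.68, -2.41, -0.87]
[0.011, -0.023, 0.081, 0.461, -2.466, -0.857]
```

```bash
python3 -m jog '[[0.011,-0.023,0.08,1.8,-1.7,-0.8,8.5],[0.011,-0.023,0.08,1.7,-1.9,-0.8,8.5],[0.011,-0.023,0.08,1.5,-2,-0.9,8.5],[0.011,-0.023,0.08,1.3,-2.1,-0.9,8.5],[0.011,-0.023,0.08,1.1,-2.2,-0.9,8.5]]'; python3 -m jog '[[0.011,-0.023,0.08,0.9,-2.3,-0.9,8.5],[0.011,-0.023,0.08,0.7,-2.4,-0.9,8.5],[0.011,-0.023,0.08,0.5,-2.5,-0.9,8.5],[0,0,0,0,0,0,8.5]]'; python3 - <<'E'
from h import *
st();plan(*lev(0,.22))
np.save('cw16.npy',calibration('wrist'),allow_pickle=True)
for n in('wrist','side'): cv2.imwrite(f'pics/{n}16.png',camera(n)[:,:,::-1])
E
```

```text
clock: 20.05
tcp_pos: [0.6545, 0.159, 0.321]
tool_rot: [-0.603, -0.247, 0.751, -0.107]
wrist_force: [-0.3, 1.1, -0.0]
finger_gap: 0.085
clock: 20.55
tcp_pos: [0.63, 0.2437, 0.2965]
tool_rot: [-0.596, -0.158, 0.761, -0.204]
wrist_force: [0.9, 0.6, 0.1]
finger_gap: 0.0852
t 20.55 p [0.63   0.2437 0.2965] x [-0.207 -0.121 -0.971] y [ 0.498 -0.867  0.002] gap 0.0852 F [0.9 0.6 0.1] q [-0.34  0.78 -0.2   1.09  0.15  1.53 -1.57]
rows 1 rot total [ 0.011  0.042 -0.004] dist 0.024
[0.011, 0.042, -0.004, 2.063, 1.16, -0.365]
```

View pics/wrist16.png

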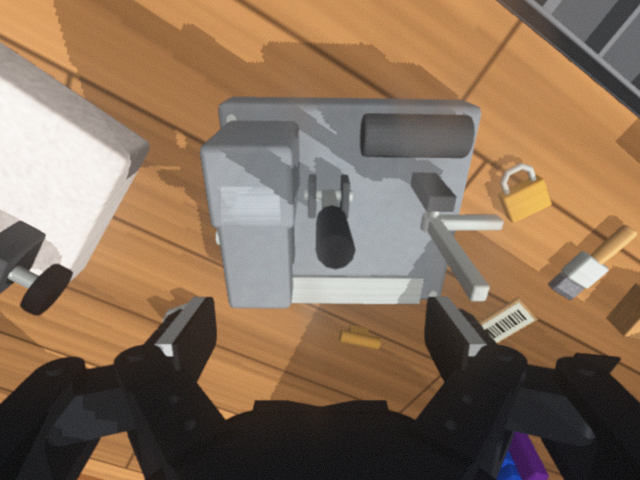

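```bash
python3 - <<'E'
from h import *
w=np.load('cw16.npy',allow_pickle=True).item()
L=lambda d:W(np.array([.03,.02,.06])+d*np.array([np.sin(.2),0,np.cos(.2)]))
print(proj(w,[L(.175),L(.095),W([.02,-.08,.212])]))
E
```

```text
[[338.85135099 254.9535166 ]
 [333.32534784 219.62098174]
 [478.71477285 296.0882056 ]]
```

```bash
python3 -m jog '[[0.011,0.042,0,2,1.15,-0.4,8.5],[0,0,0,0,0,0,8.5]]'; python3 - <<'E'
from h import *
st();plan(*lev(0,.18));plan(*lev(0,.142))
np.save('cw17.npy',calibration('wrist'),allow_pickle=True)
w=calibration('wrist')
cv2.imwrite('pics/wrist17.png',camera('wrist')[:,:,::-1])
L=lambda d:W(np.array([.03,.02,.06])+d*np.array([np.sin(.2),0,np.cos(.2)]))
print(proj(w,[L(.175),L(.095),W([.02,-.08,.212])]))
E
```

```text
clock: 20.9
tcp_pos: [0.638, 0.223, 0.275]
tool_rot: [-0.614, -0.152, 0.75, -0.195]
wrist_force: [-0.0, -0.3, 0.5]
finger_gap: 0.0851
t 20.9 p [0.638 0.223 0.275] x [-0.171 -0.105 -0.98 ] y [ 0.479 -0.878  0.01 ] gap 0.0851 F [-0.  -0.3  0.5] q [-0.3   0.76 -0.19  1.17  0.15  1.42 -1.57]
rows 1 rot total [-0.012  0.002 -0.008] dist 0.0404
[-0.012, 0.002, -0.008, 3.893, -1.061, -0.161]
rows 2 rot total [-0.012  0.002 -0.008] dist 0.0777
[-0.006, 0.001, -0.004, 3.846, -0.546, -0.084]
[-0.006, 0.001, -0.004, 3.849, -0.53, -0.084]
[[298.75522267 274.86269304]
 [304.09323813 235.29667869]
 [460.44424128 315.3676504 ]]
```

View pics/wrist17.png

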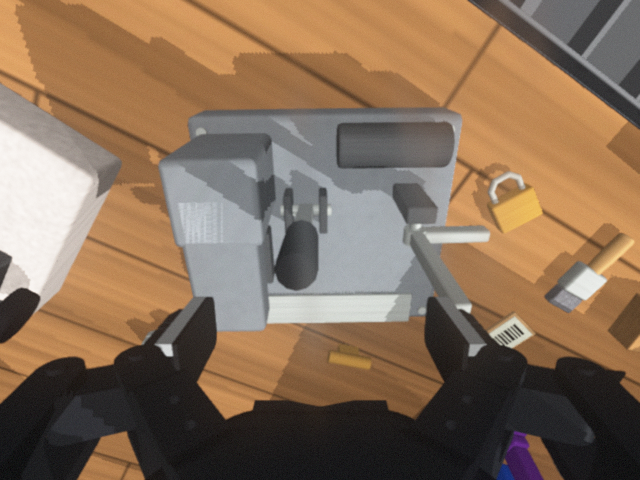

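```bash
python3 -m jog '[[-0.012,0,-0.008,1.5,-1,-0.2,8.5],[0,0,0,0,0,0,8.5]]'; python3 - <<'E'
from h import *
st();plan(*lev(0,.142))
w=calibration('wrist')
cv2.imwrite('pics/wrist18.png',camera('wrist')[:,:,::-1])
L=lambda d:W(np.array([.03,.02,.06])+d*np.array([np.sin(.2),0,np.cos(.2)]))
print(proj(w,[L(.175),L(.095),W([.02,-.08,.212])]))
E
```

```text
clock: 21.2
tcp_pos: [0.633, 0.2333, 0.2606]
tool_rot: [-0.613, -0.161, 0.749, -0.194]
wrist_force: [0.1, 0.5, -0.9]
finger_gap: 0.0853
t 21.2 p [0.633  0.2333 0.2606] x [-0.174 -0.094 -0.98 ] y [ 0.488 -0.873 -0.003] gap 0.0853 F [ 0.1  0.5 -0.9] q [-0.31  0.77 -0.2   1.19  0.15  1.39 -1.57]
rows 2 rot total [ 0.001 -0.001  0.003] dist 0.0631
[0.001, -0.001, 0.001, 3.152, 0.062, 0.093]
[0.001, -0.001, 0.001, 3.152, 0.058, 0.091]
[[321.23128185 291.73470535]
 [321.12409286 245.34704142]
 [488.15853448 334.46965151]]
```

View pics/wrist18.png

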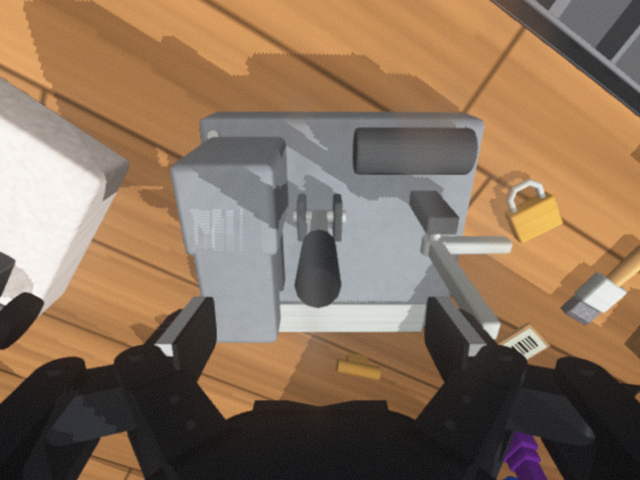

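```bash
python3 -m jog '[[0,0,0,2.2,0.05,0,8.5],[0,0,0,2.2,0,0,8.5],[0,0,0,1.8,0,0,8.5],[0,0,0,0,0,0,8.5]]'; python3 - <<'E'
from h import *
st();plan(*lev(0,.142))
w=calibration('wrist')
cv2.imwrite('pics/wrist19.png',camera('wrist')[:,:,::-1])
E
```

```text
clock: 21.75
tcp_pos: [0.6251, 0.228, 0.2014]
tool_rot: [-0.615, -0.161, 0.747, -0.195]
wrist_force: [0.2, 0.1, -0.7]
finger_gap: 0.0854
t 21.75 p [0.6251 0.228  0.2014] x [-0.167 -0.092 -0.982] y [ 0.489 -0.872 -0.001] gap 0.0854 F [ 0.2  0.1 -0.7] q [-0.3   0.8  -0.2   1.3   0.16  1.25 -1.58]
rows 1 rot total [ 0.001 -0.008  0.001] dist 0.0054
[0.001, -0.008, 0.001, 0.312, 0.035, 0.434]
```

View pics/wrist19.png

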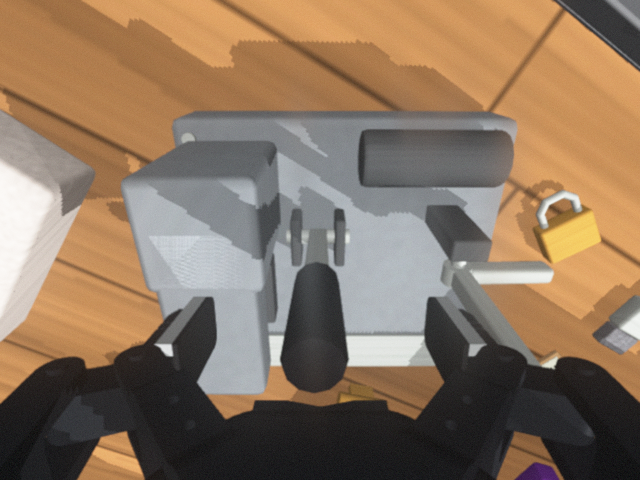

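```bash
python3 -m jog '[[0,-0.008,0,0.3,0,0.25,8.5],[0,0,0,0,0,0,5],[0,0,0,0,0,0,2],[0,0,0,0,0,0,1.5],[0,0,0,0,0,0,1.5]]';python3 -m jog '[[0,0,0,0,0,0,1.5],[0,0,0,0,0,0,1.5]]'; python3 - <<'E'
from h import *
st();plan(*lev(0,.142))
cv2.imwrite('pics/wrist20.png',camera('wrist')[:,:,::-1])
E
```

```text
clock: 22.42
tcp_pos: [0.624, 0.2298, 0.2031]
tool_rot: [-0.615, -0.162, 0.747, -0.194]
wrist_force: [-2.3, 2.2, 1.6]
finger_gap: 0.0229
clock: 22.68
tcp_pos: [0.6239, 0.2299, 0.2031]
tool_rot: [-0.615, -0.162, 0.747, -0.195]
wrist_force: [-0.7, 0.9, -0.2]
finger_gap: 0.023
t 22.68 p [0.6239 0.2299 0.2031] x [-0.169 -0.091 -0.981] y [ 0.49  -0.872 -0.003] gap 0.023 F [-0.7  0.9 -0.2] q [-0.3   0.8  -0.2   1.3   0.16  1.25 -1.58]
rows 1 rot total [ 0.003 -0.007  0.003] dist 0.0066
[0.003, -0.007, 0.003, 0.477, 0.252, 0.387]
```

View pics/wrist20.png

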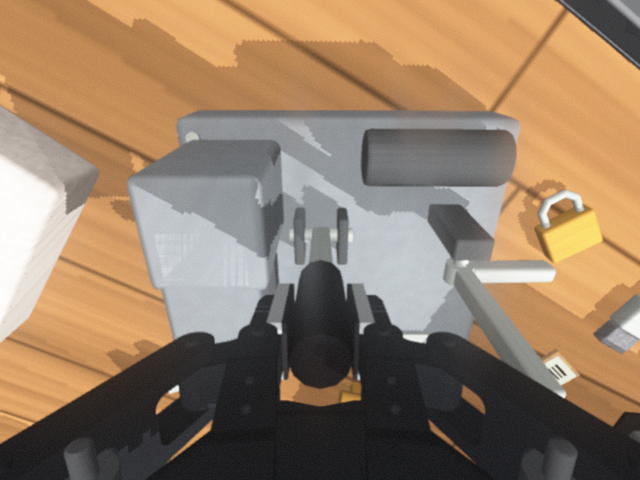

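Gripped (gap 23 mm). Pulling along the arc.

```bash
python3 -m jog '[[0,0.08,0,0.05,0,1.2,1.5],[0,0.08,0,0.05,0,1.2,1.5],[0,0.08,0,0.05,0,1.2,1.5],[0,0.08,0,0.05,0,1.2,1.5],[0,0,0,0,0,0,1.5]]'; python3 - <<'E'
from h import *
st();s=get_state();q=PR.T@(s['tcp_pos']-O)-[.03,.02,.06];print(q,np.hypot(q[0],q[2]),'lever',.2-np.arctan2(q[0],q[2]))
cv2.imwrite('pics/wrist21.png',camera('wrist')[:,:,::-1])
E
```

```text
clock: 23.35
tcp_pos: [0.5828, 0.2068, 0.2062]
tool_rot: [0.73, 0.192, -0.635, 0.165]
wrist_force: [2.0, 3.9, -7.8]
finger_gap: 0.023
t 23.35 p [0.5828 0.2068 0.2062] x [ 0.121  0.071 -0.99 ] y [ 0.49  -0.872 -0.002] gap 0.023 F [ 2.   3.9 -7.8] q [-0.23  0.57 -0.23  1.78  0.17  0.67 -1.59]
[-0.01424042  0.00249444  0.1462373 ] 0.14692901986483442 lever 0.297072778440713
```

View pics/wrist21.png

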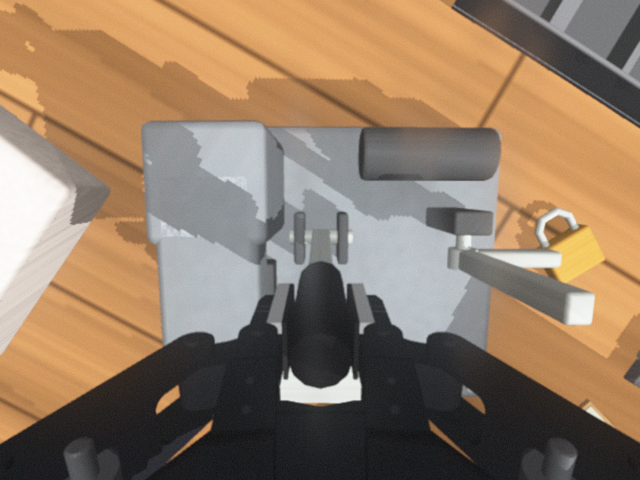

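```bash
python3 -m jog '[[0,0.08,0,0.1,0,1.2,1.5],[0,0.08,0,0.1,0,1.2,1.5],[0,0.08,0,0.1,0,1.2,1.5],[0,0,0,0,0,0,1.5]]'; python3 - <<'E'
from h import *
st();s=get_state();q=PR.T@(s['tcp_pos']-O)-[.03,.02,.06];print(q,np.hypot(q[0],q[2]),'lever',.2-np.arctan2(q[0],q[2]))
E
```

```text
clock: 23.9
tcp_pos: [0.5687, 0.199, 0.2034]
tool_rot: [0.801, 0.208, -0.542, 0.145]
wrist_force: [5.7, -0.2, -10.3]
finger_gap: 0.0225
t 23.9 p [0.5687 0.199  0.2034] x [ 0.325  0.176 -0.929] y [ 0.492 -0.871  0.007] gap 0.0225 F [  5.7  -0.2 -10.3] q [-0.11  0.5  -0.34  2.04  0.47  0.27 -1.87]
[-0.03036993  0.00253877  0.14343176] 0.14661174266766278 lever 0.40865601160365783
```

```bash
python3 - <<'E'
from h import *
for tl in(-.37,-.25): plan(*lev(.52,.1466,tl=tl,y=.0225)); plan(*lev(.65,.1466,tl=tl,y=.0225),3)
E
```

```text
rows 1 rot total [ 0.006 -0.008 -0.005] dist 0.0163
[0.006, -0.008, -0.005, -0.185, -0.006, 1.621]
rows 3 rot total [ 0.006 -0.008 -0.005] dist 0.0353
[0.002, -0.003, -0.002, -0.057, -0.006, 1.175]
[0.002, -0.003, -0.002, -0.054, -0.004, 1.175]
[0.002, -0.003, -0.002, -0.051, -0.001, 1.175]
rows 1 rot total [ 0.006 -0.128 -0.005] dist 0.0163
[0.006, -0.128, -0.005, -0.185, -0.006, 1.621]
rows 3 rot total [ 0.006 -0.128 -0.005] dist 0.0353
[0.002, -0.043, -0.002, -0.057, -0.006, 1.175]
[0.002, -0.043, -0.002, -0.007, -0.004, 1.177]
[0.002, -0.043, -0.002, 0.043, -0.001, 1.176]
```

```bash
python3 -m jog '[[0,-0.04,0,-0.05,0,1.2,1.5],[0,-0.03,0,0,0,1.2,1.5],[0,0,0,0,0,0,1.5]]'; python3 - <<'E'
from h import *
st();s=get_state();q=PR.T@(s['tcp_pos']-O)-[.03,.02,.06];print(q,np.hypot(q[0],q[2]),'lever',.2-np.arctan2(q[0],q[2]))
plan(*lev(.65,.1466,tl=-.3,y=.0225),2)
E
```

```text
clock: 24.28
tcp_pos: [0.5637, 0.1961, 0.2021]
tool_rot: [0.788, 0.206, -0.56, 0.149]
wrist_force: [0.2, 2.9, -0.1]
finger_gap: 0.0226
t 24.27 p [0.5637 0.1961 0.2021] x [ 0.287  0.157 -0.945] y [ 0.492 -0.871  0.005] gap 0.0226 F [ 0.2  2.9 -0.1] q [-0.09  0.51 -0.37  2.02  0.44  0.34 -1.84]
[-0.03615847  0.00242671  0.14205175] 0.14658149466956705 lever 0.44925113366499714
rows 2 rot total [ 0.006 -0.033 -0.004] dist 0.0294
[0.003, -0.017, -0.002, 0.023, -0.012, 1.469]
[0.003, -0.017, -0.002, 0.047, -0.008, 1.468]
```

```bash
python3 -m jog '[[0,-0.03,0,0,0,1.5,1.5],[0,-0.02,0,0.05,0,1.5,1.5],[0,0,0,0.05,0,1.2,1.5],[0,0,0,0,0,0,1.5]]'; python3 - <<'E'
from h import *
st();s=get_state();q=PR.T@(s['tcp_pos']-O)-[.03,.02,.06];print(q,np.hypot(q[0],q[2]),'lever',.2-np.arctan2(q[0],q[2]))
plan(*lev(.65,.1466,tl=-.3,y=.0225),2)
E
```

```text
clock: 24.78
tcp_pos: [0.5511, 0.189, 0.1977]
tool_rot: [0.786, 0.206, -0.564, 0.149]
wrist_force: [-0.0, 2.9, 2.4]
finger_gap: 0.0226
t 24.77 p [0.5511 0.189  0.1977] x [ 0.279  0.155 -0.948] y [ 0.491 -0.871  0.002] gap 0.0226 F [-0.   2.9  2.4] q [-0.08  0.5  -0.37  2.05  0.44  0.33 -1.85]
[-0.05059025  0.00241111  0.13769063] 0.14669043193643191 lever 0.5521084517989852
rows 2 rot total [ 0.004 -0.024 -0.001] dist 0.0144
[0.002, -0.012, -0.001, 0.059, -0.008, 0.715]
[0.002, -0.012, -0.001, 0.068, -0.006, 0.714]
```

```bash
python3 -m jog '[[0,0,0,0.05,0,1.2,1.5],[0,0,0,0.1,0,1.2,1.5],[0,0,0,0.1,0,1.2,1.5]]'; python3 - <<'E'
from h import *
def L(p):
    q=PR.T@(np.array(p)-O)-[.03,.02,.06];return .2-np.arctan2(q[0],q[2]),np.hypot(q[0],q[2])
s=get_state();st();print(L(s['tcp_pos']),'rest',L([.6239,.2299,.2031]), 'F press',PR.T@s['wrist_force'])
E
```

```text
clock: 25.15
tcp_pos: [0.5445, 0.1852, 0.1947]
tool_rot: [0.798, 0.21, -0.546, 0.144]
wrist_force: [29.1, 26.4, -5.1]
finger_gap: 0.0229
t 25.15 p [0.5445 0.1852 0.1947] x [ 0.315  0.177 -0.932] y [ 0.492 -0.87   0.001] gap 0.0229 F [29.1 26.4 -5.1] q [-0.08  0.49 -0.36  2.11  0.53  0.23 -1.92]
(np.float64(0.6078233087109559), np.float64(0.1467841491328719)) rest (np.float64(-0.026044534491403287), np.float64(0.14683541467953554)) F press [38.29428352  8.81293819 -5.06540301]
```

The stop is met: 38 N, about 0.63 rad of travel. Joint 6 is at its limit, so I'll ease the tilt and keep a moderate pull.

```bash
python3 -m jog '[[0,-0.05,0,0,0,0.5,1.5],[0,-0.03,0,0,0,0.5,1.5]]'; python3 - <<'E'
from h import *
def L(p):
    q=PR.T@(np.array(p)-O)-[.03,.02,.06];return .2-np.arctan2(q[0],q[2]),np.hypot(q[0],q[2])
s=get_state();st();print(L(s['tcp_pos']), 'F press',PR.T@s['wrist_force'])
E
```

```text
clock: 25.4
tcp_pos: [0.5486, 0.1877, 0.1967]
tool_rot: [0.782, 0.206, -0.569, 0.149]
wrist_force: [10.7, 7.7, -6.7]
finger_gap: 0.0226
t 25.4 p [0.5486 0.1877 0.1967] x [ 0.267  0.152 -0.952] y [ 0.492 -0.871 -0.001] gap 0.0226 F [10.7  7.7 -6.7] q [-0.05  0.51 -0.42  2.04  0.49  0.35 -1.89]
(np.float64(0.5727180073929583), np.float64(0.14675264523684914)) F press [13.16096761  1.51692566 -6.7419532 ]
```

```bash
python3 -m jog '[[0,0,0,0.05,0,1.0,1.5],[0,0,0,0.05,0,1.0,1.5]]'; python3 - <<'E'
from h import *
def L(p):
    q=PR.T@(np.array(p)-O)-[.03,.02,.06];return .2-np.arctan2(q[0],q[2]),np.hypot(q[0],q[2])
s=get_state();st();print(L(s['tcp_pos']), 'F press',PR.T@s['wrist_force'])
E
```

```text
clock: 25.65
tcp_pos: [0.5456, 0.186, 0.1952]
tool_rot: [0.789, 0.208, -0.559, 0.146]
wrist_force: [8.4, 8.0, -2.0]
finger_gap: 0.0227
t 25.65 p [0.5456 0.186  0.1952] x [ 0.287  0.166 -0.943] y [ 0.492 -0.871 -0.003] gap 0.0227 F [ 8.4  8.  -2. ] q [-0.05  0.5  -0.41  2.08  0.51  0.3  -1.9 ]
(np.float64(0.5982577971875573), np.float64(0.14669064844364144)) F press [11.25371249  2.86374157 -2.01375276]
```

```bash
python3 -m jog '[[0,-0.01,0,0.1,0,0.9,1.5],[0,-0.01,0,0.1,0,0.9,1.5]]'; python3 - <<'E'
from h import *
def L(p):
    q=PR.T@(np.array(p)-O)-[.03,.02,.06];return .2-np.arctan2(q[0],q[2]),np.hypot(q[0],q[2])
s=get_state();st();print(L(s['tcp_pos']), 'F press',PR.T@s['wrist_force'])
E
```

```text
clock: 25.9
tcp_pos: [0.5454, 0.1859, 0.1951]
tool_rot: [0.791, 0.21, -0.556, 0.145]
wrist_force: [8.4, 7.5, 5.3]
finger_gap: 0.0228
t 25.9 p [0.5454 0.1859 0.1951] x [ 0.295  0.171 -0.94 ] y [ 0.492 -0.87  -0.004] gap 0.0228 F [8.4 7.5 5.3] q [-0.05  0.5  -0.4   2.08  0.52  0.28 -1.91]
(np.float64(0.5996595689074586), np.float64(0.14666010477699026)) F press [10.94969999  2.43509394  5.32752309]
```

```bash
python3 -m jog '[[0,-0.03,0,0.1,0,1.3,1.5],[0,-0.03,0,0.15,0,1.3,1.5]]'; python3 - <<'E'
from h import *
def L(p):
    q=PR.T@(np.array(p)-O)-[.03,.02,.06];return .2-np.arctan2(q[0],q[2]),np.hypot(q[0],q[2])
for i in range(3):
    s=get_state();st();print(L(s['tcp_pos']), 'F press',PR.T@s['wrist_force'])
    for n in ('wrist','side'): cv2.imwrite(f'pics/{n}22_{i}.png',camera(n)[:,:,::-1])
E
```

```text
clock: 26.15
tcp_pos: [0.5449, 0.1857, 0.195]
tool_rot: [0.787, 0.21, -0.562, 0.147]
wrist_force: [12.1, 8.0, 8.6]
finger_gap: 0.0224
t 26.15 p [0.5449 0.1857 0.195 ] x [ 0.281  0.165 -0.946] y [ 0.496 -0.869 -0.005] gap 0.0224 F [12.1  8.   8.6] q [-0.04  0.5  -0.42  2.07  0.51  0.31 -1.9 ]
(np.float64(0.6032072247949509), np.float64(0.1467945788577353)) F press [14.49519924  1.08818556  8.58400082]
t 26.25 p [0.5449 0.1858 0.1951] x [ 0.281  0.165 -0.946] y [ 0.496 -0.869 -0.005] gap 0.0226 F [12.4  7.8  5.8] q [-0.04  0.5  -0.42  2.07  0.51  0.31 -1.9 ]
(np.float64(0.6029200006869031), np.float64(0.14681276861125334)) F press [14.62411686  0.72322229  5.77841174]
t 26.35 p [0.5449 0.1857 0.195 ] x [ 0.281  0.165 -0.945] y [ 0.496 -0.869 -0.005] gap 0.0226 F [12.8  8.9  5.6] q [-0.04  0.5  -0.42  2.07  0.51  0.31 -1.9 ]
(np.float64(0.6030125403618847), np.float64(0.14680752410049283)) F press [15.4735001   1.49838567  5.56961928]
```

```bash
python3 -m jog '[[0,0,0,0.1,0,1.2,1.5],[0,0,0,0.1,0,1.6,1.5]]'; python3 - <<'E'
from h import *
def L(p):
    q=PR.T@(np.array(p)-O)-[.03,.02,.06];return .2-np.arctan2(q[0],q[2]),np.hypot(q[0],q[2])
for i in range(2):
    s=get_state();st();print(L(s['tcp_pos']), 'F press',PR.T@s['wrist_force'])
    for n in ('wrist','side','top'): cv2.imwrite(f'pics/{n}23_{i}.png',camera(n)[:,:,::-1])
E
```

```text
clock: 26.7
tcp_pos: [0.5436, 0.1847, 0.1947]
tool_rot: [0.798, 0.215, -0.544, 0.144]
wrist_force: [40.6, 36.3, -13.7]
finger_gap: 0.0225
t 26.7 p [0.5436 0.1847 0.1947] x [ 0.315  0.186 -0.931] y [ 0.5   -0.866 -0.004] gap 0.0225 F [ 40.6  36.3 -13.7] q [-0.05  0.49 -0.4   2.11  0.58  0.23 -1.96]
(np.float64(0.614508946702025), np.float64(0.14710904792327642)) F press [ 53.19595993  11.89531746 -13.70989234]
t 26.85 p [0.5442 0.1853 0.195 ] x [ 0.316  0.187 -0.93 ] y [ 0.498 -0.867 -0.005] gap 0.0228 F [23.9 17.1 -3.2] q [-0.05  0.49 -0.4   2.11  0.58  0.23 -1.96]
(np.float64(0.6083275335045484), np.float64(0.1470462763398903)) F press [29.1839446   3.27656263 -3.22139144]
```

View pics/wrist23_1.png

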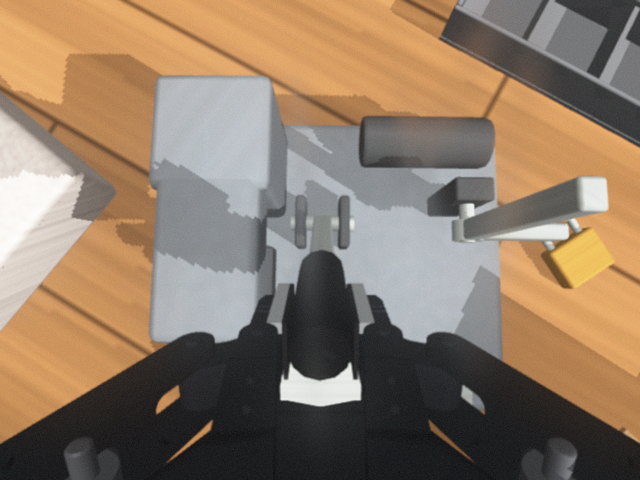

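View pics/side23_1.png

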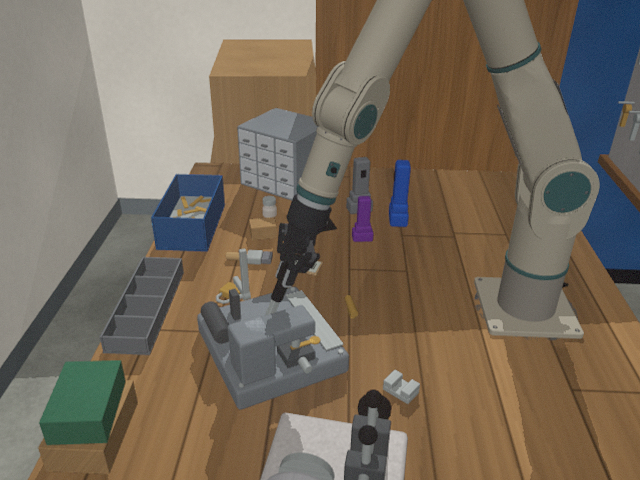

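View pics/top23_1.png

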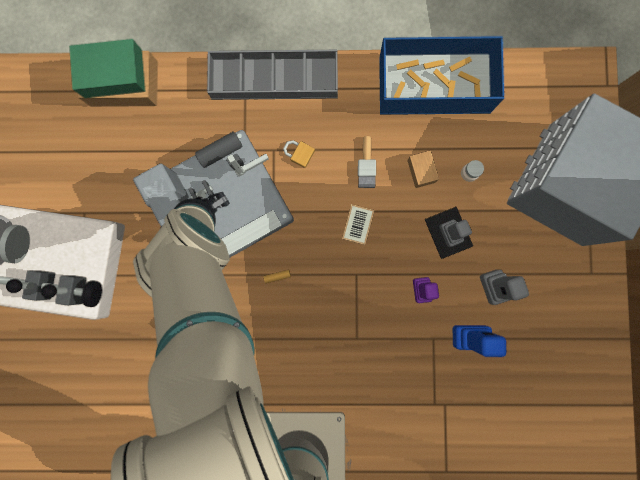

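```bash
python3 -c "
from h import *
print(get_state()['joint_pos'])"; python3 -m jog '[[0,-0.03,0,0.1,0,1.2,1.5],[0,-0.03,0,0.15,0,1.3,1.5],[0,-0.03,0,0.15,0,1.4,1.5]]'; python3 - <<'E'
from h import *
def L(p):
    q=PR.T@(np.array(p)-O)-[.03,.02,.06];return .2-np.arctan2(q[0],q[2]),np.hypot(q[0],q[2])
for i in range(4):
    s=get_state();st();print(L(s['tcp_pos']), 'F press',PR.T@s['wrist_force'])
    for n in ('wrist','side','top'): cv2.imwrite(f'pics/{n}24_{i}.png',camera(n)[:,:,::-1])
E
```

```text
[-0.04551241  0.49181925 -0.40334595  2.11240378  0.57713125  0.23225301
 -1.96106116]
clock: 27.38
tcp_pos: [0.5446, 0.1856, 0.1951]
tool_rot: [0.791, 0.214, -0.554, 0.145]
wrist_force: [15.4, 10.6, 4.9]
finger_gap: 0.0222
t 27.38 p [0.5446 0.1856 0.1951] x [ 0.295  0.178 -0.939] y [ 0.499 -0.867 -0.008] gap 0.0222 F [15.4 10.6  4.9] q [-0.02  0.5  -0.44  2.09  0.56  0.28 -1.94]
(np.float64(0.6053199896755366), np.float64(0.146966969253823)) F press [18.646761    1.75995348  4.94441361]
t 27.52 p [0.5446 0.1856 0.195 ] x [ 0.295  0.178 -0.939] y [ 0.499 -0.867 -0.008] gap 0.0222 F [13.8  9.5  5.9] q [-0.02  0.5  -0.44  2.09  0.56  0.28 -1.94]
(np.float64(0.6051261240632244), np.float64(0.14693877507398279)) F press [16.72836697  1.55351046  5.88326795]
t 27.68 p [0.5446 0.1856 0.1951] x [ 0.295  0.178 -0.939] y [ 0.499 -0.867 -0.008] gap 0.0228 F [13.1  9.6  5.5] q [-0.02  0.5  -0.44  2.09  0.56  0.28 -1.94]
(np.float64(0.6049971231924847), np.float64(0.14696339088547275)) F press [16.14657679  1.94138292  5.52006709]
t 27.82 p [0.5446 0.1856 0.1951] x [ 0.295  0.178 -0.939] y [ 0.499 -0.867 -0.008] gap 0.0225 F [13.8  9.3  6.2] q [-0.02  0.5  -0.44  2.09  0.56  0.28 -1.94]
(np.float64(0.6049274457547011), np.float64(0.14696479098594573)) F press [16.58582669  1.40339029  6.24138309]
```

```bash
python3 - <<'E'
from h import *
w=calibration('wrist')
for th in(1.3,1.5,1.6): print(th,proj(w,[W([.02,-.08+.112*np.cos(th),.1+.112*np.sin(th)]),W([.02,-.08-.068*np.sin(th),.1+.068*np.cos(th)])]).round(0).tolist())
t=cv2.imread('pics/wrist24_3.png');cv2.imwrite('pics/c24.png',cv2.resize(t[150:290,420:640],None,fx=3,fy=3))
E
```

```text
1.3 [[511.0, 195.0], [586.0, 226.0]]
1.5 [[576.0, 194.0], [575.0, 229.0]]
1.6 [[606.0, 194.0], [568.0, 230.0]]
```

View pics/c24.png

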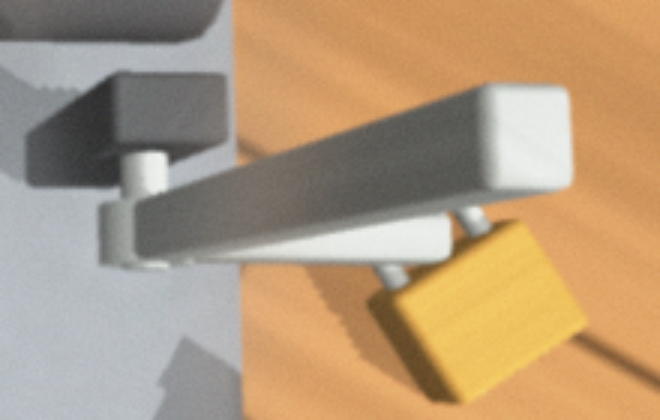

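```bash
python3 -c "
from plant import *
print(close_job())"
```

```text
the job is handed in; nothing more can be done
None
```

I did the whole job in the order asked and handed it in at about 28 s. No verdict was reported.

- **Reader:** I lifted the small grey reader and held it about 5 cm above the bar pattern for over 1.5 s. It was about 3 mm off centre and in line with the ticket. I then stood it back upright in the middle of its pad and let go. It now lines up with the pad, about 10° from how it stood before.
- **Safety catch:** I tipped it outward to its stop. The last picture reads about 1.57–1.6 rad, so it is still open.
- **Lever:** I pulled it to its stop and am still gripping it there. I measured about 0.63 rad of travel against the nominal 0.6. The pull is steady at about 16 N, against about 8 N from the spring.
- **Other things on the bench:** the last top picture shows them where they were.

Checks that were less clean:
- **Forces:** the wrist force briefly reached about 45 N at the catch stop and 55 N at the lever stop. Both were contacts through the fingers or the grip, and the wrist limit is 120 N.
- **Joint 6:** it touched the lower end of its range (0.232, limit 0.23), so I eased it back to 0.28.
- **Setting the reader down:** the wrist force showed no clear contact. I judged contact from the height no longer dropping.

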